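# Load the battery pack on its sloping dock and close the keeper arm

## Robot

A 7-joint arm with a two-finger parallel gripper is mounted at the origin on a cart in front of the work surface, level with it; the furniture and walls round the work are solid. World frame = base frame: x ahead of the robot, y to its left, z up, the work surface at z = 0. Lengths are in m, angles in rad, forces in N, time in s.
With the tool pointing down it reaches from about 0.425 to 0.925 m from the base axis. Payload 6.8 kg.
Tool frame: the origin (TCP) lies on the centre line of the jaws, within the pads' length; the fingertips stand 19 mm ahead of it and the grasp point (between the pads) is the TCP (r.tip_extent is the y of the fingertips in the tool frame, in m); y points along the fingers, z is the direction in which the jaws open and shut, and the axes are right-handed (so a half turn about y gives the same grasp; the last joint's range is limited). The gripper opens to 85 mm and grips with 20 to 120 N. Pads are 22 mm wide; open, the fingers measure 114 mm over their backs; the gripper's body (76 mm by 85 mm) begins 54 mm behind the grasp point. The pads swing forward as they close: fully open they stand 13 mm farther back than shut.
Start: joints at [-1.218, 0.477, 0.022, 1.555, -0.011, 1.109, -0.083], TCP at [0.3, 0.605, 0.213] pointing down, gripper open.
Joint ranges: [-2.96, 2.96], [-0.34, 2.1], [-1.41, 1.46], [0.24, 2.44], [-1.37, 4.51], [0.17, 1.92], [-2.96, 2.96]. Speed limits (rad/s): [2.39, 2.39, 3.14, 3.14, 3.14, 3.14, 3.14].

## Interface

Orientations are given as a rotation vector (axis times angle).
In Python, from bench import r gives the robot as it stands. The module is installed in compiled form; this text tells all that it offers.
- The arm moves only by the tool jog_arm, never from a script. Its argument "motion" is a list of rows, each a list of 3 entries, a list of its own where there are three numbers: the opening, from 0 (shut) to 1 (fully open), then the shift along the tool's x, y, z in m, then the turn, a rotation vector about the tool's x, y, z in degrees. A call has 1 to 10 rows; each row shifts and turns the commanded pose from where the row before left it, along the tool's axes as they then stand; what a row does not reach is not made up. A row lasts 1/12 s, in which the tool goes at most 41.7 mm and 7.16 degrees, less where a joint would pass 70% of its speed; a pose out of reach is approached as far as the arm can. A call with a gripper value outside its range is refused whole. The fingers move at their own pace and stop on an object; "force" is the grip in N (left out, the last holds). Time passes only in rows, so rows that do not move let the fingers close. It gives the time, the measured TCP pose, the force and the opening at its end, in the units of the state.
- r.get_obs(): the state, without advancing time (a new reading comes with each control period).
- r.grab_frame(name): name is "scene" or "top" or "wrist"; returns a dict with "image" (400x640x3 uint8, red, green, blue), "range_z" (400x640 float32, m along the optical axis (not along the pixel's ray), 0 where there is no reading), "fx", "fy", "cx", "cy" (pixels), "xyz" and "orientation" of the camera in the world. Camera axes: x right, y down, z forward; pixel columns grow to the right and rows downward; lengths in m; the calibration is good to about 2 mm. A picture is of the moment at which its call begins.
- r.hand_in(): hands the job in, once; it reports no verdict.
The state is a dict: "clock": time; "joints": joint angles; "qvel": joint speeds; "tau": joint torques, N m; "tcp_pos": TCP position; "orientation": TCP orientation; "contact_force": force on the tool from outside, world axes, zero at the start; "moment": the same for the moment, N m; "grip_width": finger opening in m.
Only numpy, scipy, OpenCV 4.12 (cv2) and the standard library are available. Lean on these libraries where they do the work, as an engineer would, in place of code of your own. Each camera call takes 0.05 s, during which the arm holds its last target.

## Task

Put the battery pack into the sloping dock, flat on the bed between the two low guides and with its wire leads pointing up the slope, and push it down the slope until its plain end is home against the bottom stop and holds the limit-switch lever pressed in. Then swing the keeper arm over the pack until it reaches its stop, let go, and leave the other things on the bench where they are.

Things in the scene. Friction and masses are not known exactly. Their poses are not given: they have to be found in the camera images.
- battery: loose battery pack: blue block 34 wide (own x, -17 to 17), 68 long (own y, -18 to +50), 24 high (z 0 to 24), 105 g. Origin: on the underside, 50 from the plain end (+y), 18 from the lead end. Short leads with a connector reach from the -y end to y = -50 (no contact); they must point up the slope. Grasp across the 34 mm width, about 16 mm from the origin towards the plain end.
- nest: fixed grey sloping bed of the dock, 162 x 140, leaning 28.6 degrees, facing the robot roughly. Own x points up the slope, y left along it, z out of the bed. Origin: on the bed between the guides, at the foot of the stop's upper face. Pack home: its origin at x = 50, y = 0, z = 0 mm, its +y along the nest's -x. The bed grips: the pack stays where it is left and must be pushed home.
- nest_stop (a point): top middle of the bottom stop's upper face, nest (0, 0, 9) mm; the stop is an aluminium bar 60 long in y, 9 high, at x = -10 to 0
- nest_guides (a point): point between the two low guides, nest (16, 0, 8) mm: guides 8 high, 5 thick, inner faces at y = +-20 (40 apart) from x = 0 to 16, then flaring outward to x = 26. The bed spans x -51 to 111, y -51 to 89; two brass posts 10 high stand at x = 100, y = -20 and -40.
- lever (a joint): hinge angle (rad) of the limit-switch lever, a sprung steel blade 30 mm long with a roller, standing over the stop, 11 to 19 mm above the bed; at rest the roller reaches 11 mm up the slope past the stop's face. 0 = at rest, about 0.4 with the pack home, limit 0.6. Its spring pushes the roller up the slope with 0.15 to 0.4 N.
- lever_roller (a point): centre of the lever's roller (8 mm diameter)
- keeper (a joint): hinge angle (rad) of the keeper arm, 14 wide, 6 thick, parallel to the bed, its underside 29 above it (27 under the knob). 0 = at its stop, over the pack; grows as it swings clear (anticlockwise from above, over the leads and up the slope) up to 2.15. It stays where it is left; moving it takes about 0.5 N at the knob.
- keeper_pivot (a point): keeper's hinge point at nest x = 75, y = 72, z = 29 mm; the hinge axis is the nest's z (post 20 mm diameter)
- keeper_knob (a point): top centre of the keeper's round black knob (16 mm diameter, 36 tall along the nest's z, on the arm's free end, 85 mm from the hinge axis; top 71 mm above the bed). At joint value q it lies at the pivot + 85 mm x (cos a, sin a) in the nest's x, y, with a = -2.019 + q; arm shut: nest x = 38, y = -5 mm.
- tape: bystander: black tape roll 64 mm across, 18 high, lying flat; origin under its centre
- reel: bystander: reel of solder, 54 across, 38 high; origin under its centre
- tin: bystander: round flux tin, 50 across, 22 high; origin under its centre. To its right a tall wardrobe stands at the bench's end (its side at y = -0.44 m); keep the wrist off it
- meter: bystander: hand-held meter 118 x 66 x 36, lying; origin under its centre
- cutters: bystander: flush cutters 136 long (own y), 51 wide, 13 high, lying; origin under their centre. Above them hangs the fixed bench lamp: its round black head, 112 across, is centred at about x = 0.48, y = 0.26 m, from 0.51 to 0.56 m above the bench; wrist and forearm must keep clear of it
- driver: bystander: screwdriver 135 long (own y), 19 thick, lying near the front edge; origin under its centre
Not all that is in view belongs to the job. What is shaped like the battery but green is not meant.

How it is judged:
On the way, in this order (a step that is already met when the one before it is completed fails the run):
1. the pack lies home in the nest, leads up the slope, and presses the switch lever (x of battery in the frame of nest between 0.045 and 0.054 m and y of battery in the frame of nest between -0.006 and 0.006 m and z of battery in the frame of nest below 0.004 m and angle between the z axis of battery and the z axis of nest, either way round below 0.12 rad and angle between the y axis of battery and the x axis of nest, either way round below 0.15 rad and value of joint lever above 0.28 rad), for 0.2 s.
2. the keeper arm is swung over the pack (value of joint keeper below 0.15 rad), for 0.2 s.
At the end, for the whole second after the job is handed in: The pack rests flat in the nest (within 0.12 rad), leads up the slope and straight within 0.15 rad, its origin at nest x = 45 to 54 mm, within 6 mm of the middle and less than 4 mm off the bed; the lever reads over 0.28 rad; the keeper reads under 0.15 rad; the pack is still (all of step 1 and value of joint keeper below 0.15 rad and linear speed of battery below 0.02 m/s); the robot touches nothing.
It fails at once if a bystander is moved more than 30 mm (distance of any of tape, reel, tin, meter, cutters, driver from where it was at the start of the episode above 0.03 m).
It also fails if it takes over 61 s, if anything falls off the work surface, if the arm or the gripper's body presses on something with over 40 N, if the wrist force passes 120 N, or if a joint passes its speed limit or range.

## Working session

There is one attempt and no reset: what is moved stays moved. The work goes in short steps, Python scripts to look and compute and a tool call to move; the robot and the scene stay as the last step left them, time stands still between calls to the robot, and variables do not carry over. Pictures are saved under pics/ and viewed, and the job is handed in when it is done.

Besides the shell and the picture viewer there is one more tool, called after ">>>" in YAML: its name, and indented under it one key for each argument. jog_arm: Moves the arm, as the interface text tells. Its arguments: {"type":"object","properties":{"motion":{"type":"array","items":{"type":"array"}},"force":{"type":"number"}},"required":["motion"]}

```bash
ls; mkdir -p pics
python3 - <<'E'
from bench import r
import cv2,pickle
o=r.get_obs();print(o, r.tip_extent)
for n in("scene","top","wrist"):
    f=r.grab_frame(n);pickle.dump(f,open(f"{n}0.pkl","wb"));cv2.imwrite(f"pics/{n}0.png",f["image"][:,:,::-1]);print(n,f["fx"],f["fy"],f["cx"],f["cy"],f["xyz"],f["orientation"])
E
```

```text
pics
{'clock': 0.0, 'joints': array([-1.21811277,  0.47779879,  0.02232799,  1.55646052, -0.01151181,
        1.10932549, -0.08311999]), 'qvel': array([ 0.00142039,  0.00079116, -0.0008342 ,  0.0030203 , -0.00064021,
        0.00069152,  0.00069592]), 'tau': array([ 1.06604439e-03, -5.96443355e+01,  1.60802018e+00, -2.81212538e+01,
        1.23307348e-02,  9.13412921e-03,  2.48006552e-05]), 'tcp_pos': array([0.29986093, 0.60402349, 0.21222258]), 'orientation': array([-1.54227649,  0.3616457 , -0.36116314]), 'contact_force': array([ 0.56190964, -0.36942338,  0.00868927]), 'moment': array([-0.00489761, -0.00893309, -0.06943185]), 'grip_width': 0.08531531974939412} 0.019
scene 434.5189832852582 434.5189832852582 319.9028642247344 204.6773807507727 [0.22069099 0.43956858 1.19416147] [-0.84872398  2.7813     -0.68977838]
top 477.32850246172126 477.32850246172126 326.2936913084755 196.40533223151712 [ 0.40443216 -0.02249884  1.40819918] [-2.1659254   2.17030617 -0.11067105]
wrist 356.5850065526559 356.5850065526559 320.9478470055781 192.21497270854053 [0.23865526 0.63457815 0.37296148] [2.46408699 1.52818041 0.20761141]
```

View pics/scene0.png

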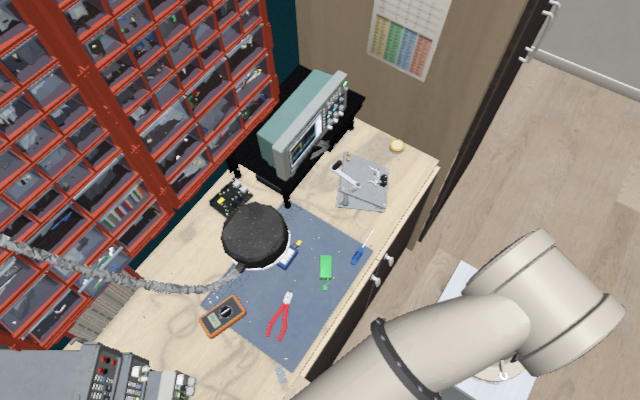

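View pics/top0.png

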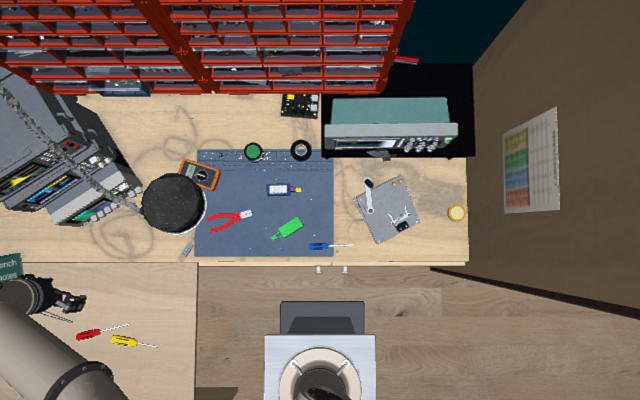

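View pics/wrist0.png

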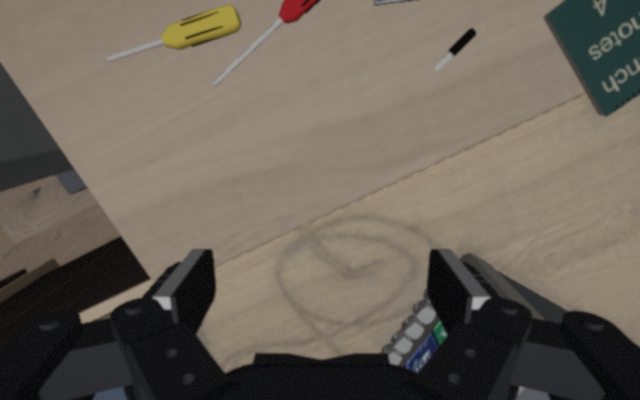

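The top view shows the candidates: a blue and white block at (278,190) with a yellow connector on its right, a green lookalike at (287,229), and a blue screwdriver at (318,246). The dock is at (387,209) and the lamp head at (173,203). By the description, the pack is the one at (278,190), so I'll check it in a close crop.

Run:
```python
import cv2,pickle,numpy as np
f=pickle.load(open("top0.pkl","rb"));im=f["image"][:,:,::-1]
a=cv2.resize(im[170:260,245:345],None,fx=6,fy=6,interpolation=cv2.INTER_CUBIC)
b=cv2.resize(im[165:255,340:475],None,fx=5.8,fy=5.8,interpolation=cv2.INTER_CUBIC)
cv2.imwrite("pics/c1.png",a);cv2.imwrite("pics/c2.png",b)
```

```text
(no output)
```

View pics/c1.png

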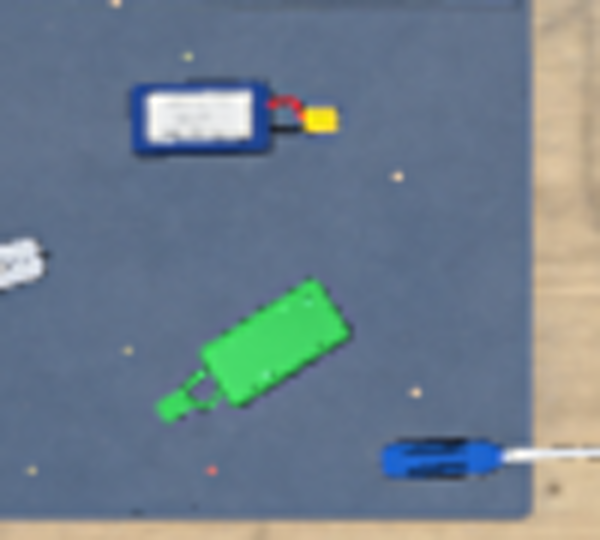

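View pics/c2.png

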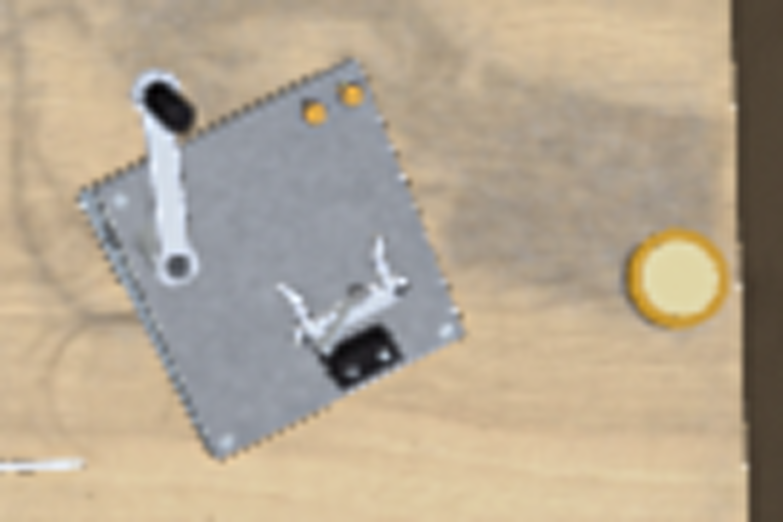

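The crop confirms it: a blue pack with yellow leads towards world -y. The keeper is open, with its knob top at (340+165/5.8, 165+105/5.8), about (368,183). Next I'll measure the poses.

```bash
cat > h.py <<'E'
import numpy as np,cv2,pickle
from scipy.spatial.transform import Rotation as R
def pts(f):
    z=f["range_z"];v,u=np.mgrid[:z.shape[0],:z.shape[1]]
    P=np.stack([(u-f["cx"])/f["fx"]*z,(v-f["cy"])/f["fy"]*z,z],-1)
    return P@R.from_rotvec(f["orientation"]).as_matrix().T+f["xyz"]
def ray(f,uv):
    uv=np.atleast_2d(uv).astype(float)
    d=np.stack([(uv[:,0]-f["cx"])/f["fx"],(uv[:,1]-f["cy"])/f["fy"],np.ones(len(uv))],-1)
    return d@R.from_rotvec(f["orientation"]).as_matrix().T
def proj(f,P):
    p=(np.atleast_2d(P)-f["xyz"])@R.from_rotvec(f["orientation"]).as_matrix()
    return p[:,:2]/p[:,2:]*[f["fx"],f["fy"]]+[f["cx"],f["cy"]]
E
python3 - <<'E'
from h import *
f=pickle.load(open("top0.pkl","rb"));P=pts(f);im=f["image"].astype(int)
print("bench z",np.median(P[240:255,230:300,2]))
# battery
h=cv2.cvtColor(f["image"],cv2.COLOR_RGB2HSV)
m=np.zeros((400,640),bool);m[175:202,262:295]=1
q=m&(P[...,2]>0.017)&(P[...,2]<.032);q=cv2.morphologyEx(q.astype(np.uint8),cv2.MORPH_OPEN,np.ones((5,5)))>0
print(q.sum(),np.median(P[q],0),P[q].min(0),P[q].max(0))
rc=cv2.minAreaRect((P[q][:,:2]*1000).astype(np.float32));print("rect",rc)
# blue/yellow
b=m&(h[...,0]>105)&(h[...,0]<130)&(h[...,1]>150);
print("blue",b.sum());
v,u=np.nonzero(b)
d=ray(f,np.c_[u,v]);W=f["xyz"]+d*((0.024-f["xyz"][2])/d[:,2])[:,None]
print("blue rect",cv2.minAreaRect((W[:,:2]*1000).astype(np.float32)))
# bed plane RANSAC
m=np.zeros((400,640),bool);m[178:245,352:420]=1
Q=P[m&(P[...,2]>.003)&(P[...,2]<.15)];best=0
rng=np.random.default_rng(0)
for i in range(800):
    a,b_,c=Q[rng.choice(len(Q),3,replace=False)];n=np.cross(b_-a,c-a);L=np.linalg.norm(n)
    if L<1e-6: continue
    n/=L; n*=np.sign(n[2])
    if abs(np.arccos(n[2])-.499)>.15: continue
    s=abs((Q-a)@n)<.003
    if s.sum()>best:best=s.sum();S=s
c=Q[S].mean(0);n=np.linalg.svd(Q[S]-c)[2][2];n*=np.sign(n[2])
print(len(Q),best,"n",n,"tilt",np.degrees(np.arccos(n[2])),"c",c,"upslope yaw",np.degrees(np.arctan2(-n[1],-n[0])))
# bed corners by hand (crop px)
cp=np.array([[78,193],[353,60],[463,333],[218,460]])/5.8+[340,165]-0.4
d=ray(f,cp);t=((c-f["xyz"])@n)/(d@n);C=f["xyz"]+d*t[:,None];print(C)
print([np.linalg.norm(C[i]-C[(i+1)%4]) for i in range(4)])
# roughly inlier rect
x=np.array([-n[0],-n[1],0]);x=x-(x@n)*n;x/=np.linalg.norm(x);y=np.cross(n,x)
print("corners in nest-dir",np.c_[C@x,C@y])
I=Q[S];print("rect",cv2.minAreaRect((np.c_[(I-c)@x,(I-c)@y]*1000).astype(np.float32)))
np.savez("plane.npz",n=n,c=c,C=C)
E
```

```text
bench z -0.0007753137930940346
246 [0.56943693 0.11970695 0.02366354] [0.55422555 0.08739691 0.01716182] [0.58487105 0.15245652 0.03067013]
rect ((569.6044921875, 119.93383026123047), (30.484512329101562, 64.94335174560547), 0.31037089228630066)
blue 83
blue rect ((567.9884033203125, 119.64958190917969), (64.52442169189453, 32.339820861816406), 89.8810043334961)
2677 1678 n [-0.43238814 -0.21101454  0.87664894] tilt 28.759268311402053 c [ 0.5050045  -0.19495195  0.07587315] upslope yaw 26.01335239375769
[[ 0.53389526 -0.09430528  0.11434914]
 [ 0.5967624  -0.22462725  0.11398774]
 [ 0.4715921  -0.28868605  0.03683086]
 [ 0.40926372 -0.1667277   0.03544483]]
[np.float64(0.1446935457827458), np.float64(0.1603880267695423), np.float64(0.13696929021541687), np.float64(0.16432868624997213)]
corners in nest-dir [[ 0.43938084 -0.31890749]
 [ 0.43862969 -0.46359909]
 [ 0.27826392 -0.46627095]
 [ 0.27538313 -0.32933195]]
rect ((-3.43963623046875, -0.2252044677734375), (163.701171875, 139.9097900390625), 0.5735657811164856)
```

```bash
cat >> h.py <<'E'
def plan(obs,p,Rm):
    R0=R.from_rotvec(obs["orientation"])
    d=R0.inv().apply(np.array(p)-obs["tcp_pos"]); w=(R0.inv()*R.from_matrix(Rm)).as_rotvec(degrees=True)
    print("shift tool mm",np.round(d*1000,1),"turn deg",np.round(w,1))
    return d,w
E
python3 - <<'E'
from h import *
from bench import r
o=r.get_obs();print(R.from_rotvec(o["orientation"]).as_matrix().round(3))
k=np.load("plane.npz");n,c=k["n"],k["c"]
x=np.array([-n[0],-n[1],0]);x-=(x@n)*n;x/=np.linalg.norm(x);y=np.cross(n,x)
O=c+(-.0034-.030)*x+(-.0002-.019)*y;print("O",O)
N=np.c_[x,y,n]
f=pickle.load(open("top0.pkl","rb"))
def w(*a):return O+N@(np.array(a)/1000)
for nm,p in dict(stop=(0,0,9),g1=(16,20,8),g2=(16,-20,8),post1=(100,-20,10),post2=(100,-40,10),piv=(75,72,35),shut=(38,-5,71)).items(): print(nm,w(*p).round(3),((proj(f,w(*p))[0]-[340,165])*5.8).round())
for q in(1.6,1.8,2.0,2.15):
  a=-2.019+q;p=(75+85*np.cos(a),72+85*np.sin(a),71);print(q,w(*p).round(3),((proj(f,w(*p))[0]-[340,165])*5.8).round())
E
```

```text
[[ 0.896 -0.001  0.445]
 [-0.445 -0.001  0.896]
 [ 0.    -1.    -0.001]]
O [ 0.48711148 -0.22504851  0.05980339]
stop [ 0.483 -0.227  0.068] [345. 304.]
g1 [ 0.487 -0.203  0.075] [297. 294.]
g2 [ 0.505 -0.239  0.075] [370. 258.]
post1 [ 0.57  -0.207  0.117] [314. 113.]
post2 [ 0.579 -0.225  0.117] [352.  94.]
piv [ 0.499 -0.139  0.127] [174. 262.]
shut [ 0.489 -0.23   0.14 ] [375. 283.]
1.6 [ 0.56  -0.148  0.195] [206. 113.]
1.8 [ 0.557 -0.131  0.198] [169. 118.]
2.0 [ 0.552 -0.115  0.199] [134. 131.]
2.15 [ 0.545 -0.104  0.199] [108. 145.]
```

Run:
```python
from h import *
k=np.load("plane.npz");n=k["n"]
x=np.array([-n[0],-n[1],0]);x-=(x@n)*n;x/=np.linalg.norm(x);y=np.cross(n,x)
def wr(ap,jz,b,th):
    G=np.c_[-jz,np.cross(ap,-jz),ap]
    M=(R.from_euler('ZY',[b,th],degrees=True).inv()*R.from_matrix(G)).as_euler('ZYZ',degrees=True)
    return M.round(1),[(M[0]+180)%360-0,-M[1],(M[2]+180)]
print("start",wr(np.array([0,0,-1.]),np.array([.445,.896,0]),63.6,116)[0])
for th in(100,115,130):
  print(th,"grasp",wr(np.array([0,0,-1.]),np.array([1.,0,0]),12,th)[0],"place",wr(-n,y,-25,th)[0],"place-alt",wr(-n,-y,-25,th)[0])
```

```text
start [ 0. 64.  0.]
100 grasp [-0. 80. 12.] place [  24.8   63.2 -149. ] place-alt [24.8 63.2 31. ]
115 grasp [ 0. 65. 12.] place [  29.3   49.8 -157.2] place-alt [29.3 49.8 22.8]
130 grasp [ 0. 50. 12.] place [  38.1   37.3 -169.2] place-alt [38.1 37.3 10.8]
```

Run:
```python
from h import *
k=np.load("plane.npz");n=k["n"]
x=np.array([-n[0],-n[1],0]);x-=(x@n)*n;x/=np.linalg.norm(x);y=np.cross(n,x)
def wr(ap,jz,b,th):
    G=np.c_[-jz,np.cross(ap,-jz),ap]
    return (R.from_euler('ZY',[b,th],degrees=True).inv()*R.from_matrix(G)).as_euler('ZYZ',degrees=True).round(1)
for b in(-25,-35):
 for th in(100,110,120,130):
  print(b,th,"place",wr(-n,y,b,th),"place-alt",wr(-n,-y,b,th))
```

```text
-25 100 place [  24.8   63.2 -149. ] place-alt [24.8 63.2 31. ]
-25 110 place [  27.4   54.2 -154.2] place-alt [27.4 54.2 25.8]
-25 120 place [  31.6   45.5 -160.6] place-alt [31.6 45.5 19.4]
-25 130 place [  38.1   37.3 -169.2] place-alt [38.1 37.3 10.8]
-35 100 place [  27.1   67.6 -158.8] place-alt [27.1 67.6 21.2]
-35 110 place [  29.5   58.7 -164.1] place-alt [29.5 58.7 15.9]
-35 120 place [  33.2   50.2 -170.5] place-alt [33.2 50.2  9.5]
-35 130 place [  38.9   42.1 -178.6] place-alt [38.9 42.1  1.4]
```

>>> jog_arm:
  motion:
    - [1, [0, 0.015, -0.038], [0, 0, 0]]
    - [1, [0, 0.015, -0.038], [0, 0, 0]]
    - [1, [0, 0.015, -0.038], [0, 0, 0]]
    - [1, [0, 0.015, -0.038], [0, 0, 0]]
    - [1, [0, 0.015, -0.038], [0, 0, 0]]
    - [1, [0, 0.005, -0.035], [0, 0, 0]]
    - [1, [0.034, 0, -0.005], [0, -6, 0]]
    - [1, [0, 0, 0], [0, 0, 0]]

```text
clock: 0.82
tcp_pos: [0.2305, 0.378, 0.1324]
orientation: [-1.557, 0.276, -0.277]
contact_force: [1.7, 1.4, -0.4]
grip_width: 0.0857
```

```bash
cat >> h.py <<'E'
def axes(yaw,down=True):
    z=np.array([np.cos(yaw),np.sin(yaw),0]);y=np.array([0,0,-1.]);return np.c_[np.cross(y,z),y,z]
E
python3 - <<'E'
from h import *
from bench import r
o=r.get_obs();print(o["joints"].round(2));print(R.from_rotvec(o["orientation"]).as_matrix().round(3))
for p in[(.323,.324,.132),(.4,.211,.132),(.445,.1,.132)]: plan(o,p,axes(np.pi))
E
```

```text
[-1.16  0.21 -0.    2.17  0.    0.77  0.05]
[[ 0.939  0.     0.345]
 [-0.345 -0.004  0.939]
 [ 0.002 -1.    -0.004]]
shift tool mm [105.4   0.7 -18.8] turn deg [ 2.000e-01 -1.102e+02 -1.000e-01]
shift tool mm [216.7   1.2 -98.4] turn deg [ 2.000e-01 -1.102e+02 -1.000e-01]
shift tool mm [ 297.2    1.6 -187. ] turn deg [ 2.000e-01 -1.102e+02 -1.000e-01]
```

>>> jog_arm:
  motion:
    - [1, [0.035, 0, -0.006], [0, 0, 0]]
    - [1, [0.035, 0, -0.006], [0, 0, 0]]
    - [1, [0.035, 0, -0.007], [0, 0, 0]]
    - [1, [0.028, 0, -0.02], [0, 0, 0]]
    - [1, [0.028, 0, -0.02], [0, 0, 0]]
    - [1, [0.028, 0, -0.02], [0, 0, 0]]
    - [1, [0.027, 0, -0.02], [0, 0, 0]]
    - [1, [0.027, 0, -0.029], [0, 0, 0]]
    - [1, [0.027, 0, -0.03], [0, 0, 0]]
    - [1, [0.026, 0, -0.03], [0, 0, 0]]

```text
clock: 1.65
tcp_pos: [0.441, 0.1023, 0.1333]
orientation: [-1.552, 0.279, -0.28]
contact_force: [1.9, 0.8, -0.4]
grip_width: 0.0854
```

>>> jog_arm:
  motion:
    - [1, [0, 0, 0], [0, -7, 0]]
    - [1, [0, 0, 0], [0, -7, 0]]
    - [1, [0, 0, 0], [0, -7, 0]]
    - [1, [0, 0, 0], [0, -7, 0]]
    - [1, [0, 0, 0], [0, -7, 0]]
    - [1, [0, 0, 0], [0, -7, 0]]
    - [1, [0, 0, 0], [0, -7, 0]]
    - [1, [0, 0, 0], [0, -7, 0]]
    - [1, [0, 0, 0], [0, -7, 0]]
    - [1, [0, 0, 0], [0, -7, 0]]

```text
clock: 2.48
tcp_pos: [0.4403, 0.104, 0.1332]
orientation: [-1.462, -0.68, 0.68]
contact_force: [0.4, -0.5, 0.1]
grip_width: 0.0851
```

Run:
```python
from h import *
from bench import r
o=r.get_obs();print(o["clock"],o["tcp_pos"],o["joints"].round(2));print(R.from_rotvec(o["orientation"]).as_matrix().round(3))
plan(o,(.569,.12,.132),axes(np.pi))
```

```text
2.4833 [0.44031526 0.1040444  0.13317978] [-0.39  0.22  0.02  2.15 -0.01  0.77  2.08]
[[ 0.644  0.    -0.765]
 [ 0.765 -0.     0.644]
 [-0.    -1.    -0.   ]]
shift tool mm [ 95.1   1.2 -88.2] turn deg [  0.  -40.1  -0. ]
```

>>> jog_arm:
  motion:
    - [1, [0.032, 0, -0.029], [0, 0, 0]]
    - [1, [0.032, 0, -0.029], [0, 0, 0]]
    - [1, [0.031, 0, -0.03], [0, 0, 0]]
    - [1, [0, 0, 0], [0, -7, 0]]
    - [1, [0, 0, 0], [0, -7, 0]]
    - [1, [0, 0, 0], [0, -7, 0]]
    - [1, [0, 0, 0], [0, -7, 0]]
    - [1, [0, 0, 0], [0, -7, 0]]
    - [1, [0, 0, 0], [0, -5, 0]]
    - [1, [0, 0, 0], [0, 0, 0]]

```text
clock: 3.32
tcp_pos: [0.5644, 0.1186, 0.133]
orientation: [-1.211, -1.205, 1.206]
contact_force: [-0.2, -0.4, 0.6]
grip_width: 0.0853
```

Run:
```python
from h import *
from bench import r
o=r.get_obs();print(o["clock"],o["tcp_pos"],o["joints"].round(3));print(R.from_rotvec(o["orientation"]).as_matrix().round(3))
plan(o,(.569,.12,.132),axes(np.pi))
f=r.grab_frame("wrist");pickle.dump(f,open("w1.pkl","wb"));cv2.imwrite("pics/w1.png",f["image"][:,:,::-1]);print(f["xyz"],f["orientation"])
```

```text
3.3167 [0.56437143 0.11861682 0.13299006] [-0.23   0.409 -0.109  1.865  0.056  0.87   2.771]
[[ 0.005 -0.    -1.   ]
 [ 1.     0.     0.005]
 [ 0.    -1.     0.   ]]
shift tool mm [ 1.4  1.  -4.6] turn deg [-0.  -0.3  0. ]
[0.56410343 0.04993368 0.29363152] [0.00756772 3.11204821 0.42667023]
```

View pics/w1.png

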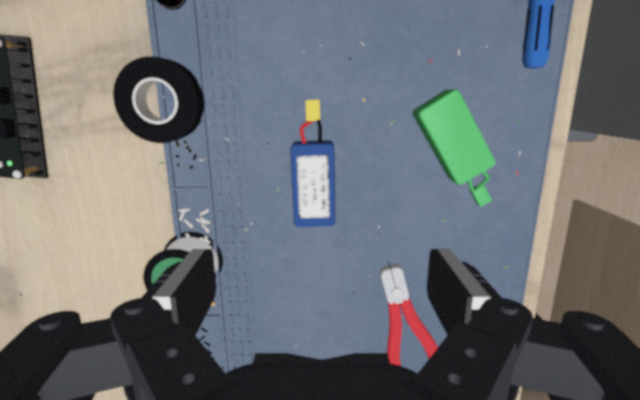

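The wrist view shows the pack at columns 292–335, rows 142–226, with its leads at the top near (313,110). The green decoy is at (455,135), and the cutters are below at (395,285). I'll refine the pack pose from this frame.

Run:
```python
from h import *
f=pickle.load(open("w1.pkl","rb"));P=pts(f)
m=np.zeros((400,640),bool);m[135:235,282:345]=1
q=m&(P[...,2]>0.018)&(P[...,2]<.035);q=cv2.morphologyEx(q.astype(np.uint8),cv2.MORPH_OPEN,np.ones((5,5)))>0
print(q.sum(),np.median(P[q],0));print(cv2.minAreaRect((P[q][:,:2]*1000).astype(np.float32)))
h=cv2.cvtColor(f["image"],cv2.COLOR_RGB2HSV)
b=m&(h[...,0]>108)&(h[...,0]<130)&(h[...,1]>150)
v,u=np.nonzero(b);d=ray(f,np.c_[u,v]);W=f["xyz"]+d*((0.024-f["xyz"][2])/d[:,2])[:,None]
print(cv2.minAreaRect((W[:,:2]*1000).astype(np.float32)))
```

```text
3546 [0.57077011 0.1187212  0.02398914]
((570.9878540039062, 121.094970703125), (33.968936920166016, 68.00965118408203), 1.057416319847107)
((570.4408569335938, 119.1886978149414), (31.2225399017334, 66.54915618896484), 1.0444464683532715)
```

>>> jog_arm:
  motion:
    - [0.75, [0.001, 0.03, -0.006], [0, -1, 0]]
    - [0.7, [0, 0.03, 0], [0, 0, 0]]
    - [0.7, [0, 0.025, 0], [0, 0, 0]]
    - [0.7, [0, 0.015, -0.001], [0, 0, 0]]
    - [0.7, [0, 0.005, 0], [0, 0, 0]]
    - [0.7, [0, 0, 0], [0, 0, 0]]
    - [0.7, [0, 0, 0], [0, 0, 0]]

```text
clock: 3.95
tcp_pos: [0.5718, 0.12, 0.0288]
orientation: [-1.205, -1.216, 1.215]
contact_force: [0.6, -1.0, 0.6]
grip_width: 0.0597
```

Run:
```python
from h import *
from bench import r
o=r.get_obs();print(o["clock"],o["tcp_pos"],o["joints"].round(3),o["grip_width"])
plan(o,(.571,.12,.028),axes(np.pi+np.radians(1)))
f=r.grab_frame("wrist");pickle.dump(f,open("w2.pkl","wb"));cv2.imwrite("pics/w2.png",f["image"][:,:,::-1])
```

```text
3.95 [0.57183454 0.11996978 0.02878757] [-0.238  0.564 -0.099  1.908  0.085  0.673  2.762] 0.05971850184685009
shift tool mm [0.  0.8 0.8] turn deg [ 0.  -0.5  0. ]
```

View pics/w2.png

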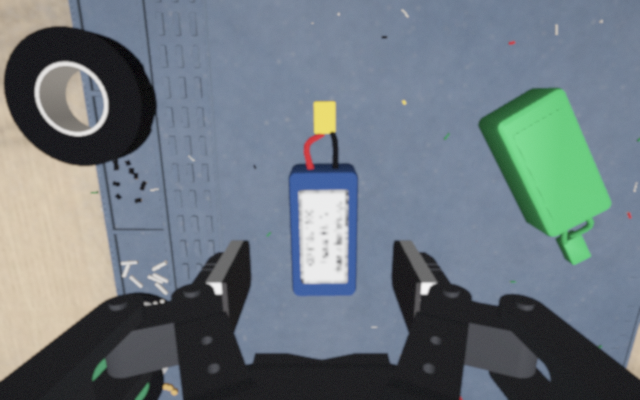

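The pack is at columns 290–357, centred between the fingers (tips at about columns 248 and 393). Closing now.

>>> jog_arm:
  motion:
    - [0.5, [0, 0.001, 0], [0, 0, 0]]
    - [0.3, [0, 0, 0], [0, 0, 0]]
    - [0.2, [0, 0, 0], [0, 0, 0]]
    - [0.1, [0, 0, 0], [0, 0, 0]]
    - [0.1, [0, 0, 0], [0, 0, 0]]
    - [0.1, [0, 0, 0], [0, 0, 0]]
  force: 50

```text
clock: 4.5
tcp_pos: [0.5714, 0.1198, 0.0274]
orientation: [-1.204, -1.217, 1.217]
contact_force: [-0.1, 0.3, 0.6]
grip_width: 0.009
```

>>> jog_arm:
  motion:
    - [0.1, [0, -0.02, 0], [0, 0, 0]]
    - [0.1, [0, -0.03, 0], [0, 0, 0]]
    - [0.1, [0, -0.04, 0], [0, 0, 0]]
    - [0.1, [0, -0.04, 0], [0, 0, 0]]
    - [0.1, [0, 0, 0], [0, 0, 0]]

```text
clock: 4.92
tcp_pos: [0.5762, 0.1212, 0.1653]
orientation: [-1.211, -1.228, 1.208]
contact_force: [1.5, 1.0, 0.7]
grip_width: 0.0085
```

Run:
```python
from h import *
from bench import r
o=r.get_obs();print(o["clock"],o["tcp_pos"],o["joints"].round(3),o["grip_width"])
f=r.grab_frame("wrist");pickle.dump(f,open("w3.pkl","wb"));cv2.imwrite("pics/w3.png",f["image"][:,:,::-1])
P=pts(f);T=R.from_rotvec(o["orientation"]);L=T.inv().apply((P-o["tcp_pos"]).reshape(-1,3)).reshape(P.shape)*1000
for v in range(200,400,15): print(v,[ (u,L[v,u].round(0).tolist()) for u in(300,320,350)])
```

```text
4.9167 [0.57616456 0.12122978 0.16532833] [-0.225  0.383 -0.113  1.82   0.053  0.929  2.791] 0.008479562259282612
200 [(300, [30.0, 166.0, -20.0]), (320, [23.0, 141.0, -1.0]), (350, [30.0, 165.0, 28.0])]
215 [(300, [46.0, 166.0, -20.0]), (320, [46.0, 166.0, -1.0]), (350, [45.0, 165.0, 28.0])]
230 [(300, [61.0, 166.0, -21.0]), (320, [61.0, 166.0, -1.0]), (350, [61.0, 166.0, 28.0])]
245 [(300, [-12.0, -33.0, -8.0]), (320, [77.0, 167.0, -1.0]), (350, [76.0, 164.0, 29.0])]
260 [(300, [-11.0, -45.0, -7.0]), (320, [93.0, 166.0, -1.0]), (350, [-11.0, -44.0, 10.0])]
275 [(300, [-11.0, -56.0, -7.0]), (320, [110.0, 167.0, -1.0]), (350, [-12.0, -57.0, 9.0])]
290 [(300, [-10.0, -63.0, -6.0]), (320, [127.0, 165.0, -1.0]), (350, [-13.0, -67.0, 9.0])]
305 [(300, [-6.0, -65.0, -6.0]), (320, [145.0, 167.0, -1.0]), (350, [-13.0, -75.0, 8.0])]
320 [(300, [-69.0, -161.0, 0.0]), (320, [163.0, 166.0, -1.0]), (350, [-18.0, -89.0, 7.0])]
335 [(300, [5.0, -64.0, -7.0]), (320, [182.0, 167.0, -1.0]), (350, [-15.0, -90.0, 7.0])]
350 [(300, [8.0, -68.0, -6.0]), (320, [187.0, 150.0, -1.0]), (350, [-12.0, -92.0, 7.0])]
365 [(300, [-11.0, -96.0, -5.0]), (320, [-11.0, -96.0, -0.0]), (350, [-11.0, -95.0, 6.0])]
380 [(300, [-11.0, -100.0, -4.0]), (320, [-11.0, -100.0, -0.0]), (350, [-11.0, -99.0, 6.0])]
395 [(300, [-11.0, -103.0, -4.0]), (320, [-11.0, -104.0, -0.0]), (350, [-11.0, -103.0, 6.0])]
```

View pics/w3.png

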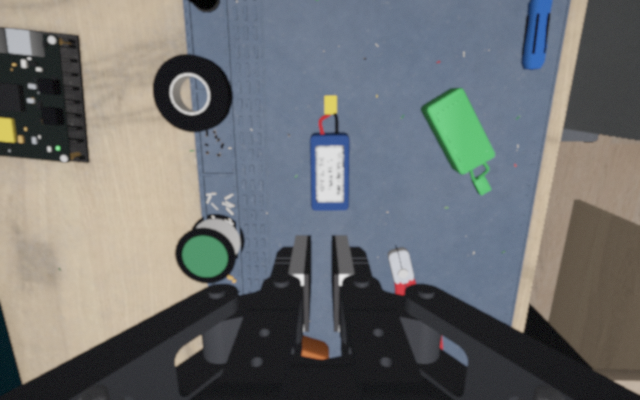

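The jaws closed to 9 mm over an untouched pack, so they passed above it. I'll measure where the fingertips really are relative to the reported TCP.

Run:
```python
from h import *
from bench import r
o=r.get_obs();f=pickle.load(open("w3.pkl","rb"))
P=pts(f);T=R.from_rotvec(o["orientation"]);L=T.inv().apply((P-o["tcp_pos"]).reshape(-1,3)).reshape(P.shape)*1000
for v in range(228,262,3): print(v,[ (u,f["range_z"][v,u].round(3),L[v,u].round(0).tolist()) for u in(296,304,308,334,340,345)])
print(f["range_z"][f["range_z"]>0].min(), f["xyz"],o["tcp_pos"])
b=(f["range_z"]==0);print("zero",b.sum())
# project tips predicted
for y in(-20,0,19):print(y,proj(f,o["tcp_pos"]+T.apply(np.array([[-11,y,5],[-11,y,-5]])/1000)).round(0))
g=pickle.load(open("w2.pkl","rb"));Pg=pts(g)
m=np.zeros((400,640),bool);m[160:300,285:362]=1
q=m&(Pg[...,2]>0.018)&(Pg[...,2]<.03);print(q.sum(),cv2.minAreaRect((Pg[q][:,:2]*1000).astype(np.float32)))
```

```text
228 [(296, np.float32(0.35), [60.0, 163.0, -27.0]), (304, np.float32(0.35), [60.0, 163.0, -19.0]), (308, np.float32(0.349), [59.0, 163.0, -15.0]), (334, np.float32(0.348), [59.0, 162.0, 10.0]), (340, np.float32(0.348), [59.0, 162.0, 16.0]), (345, np.float32(0.348), [59.0, 162.0, 21.0])]
231 [(296, np.float32(0.35), [63.0, 163.0, -27.0]), (304, np.float32(0.35), [63.0, 163.0, -19.0]), (308, np.float32(0.348), [62.0, 161.0, -15.0]), (334, np.float32(0.349), [62.0, 162.0, 11.0]), (340, np.float32(0.349), [62.0, 162.0, 16.0]), (345, np.float32(0.348), [62.0, 161.0, 21.0])]
234 [(296, np.float32(0.351), [66.0, 163.0, -27.0]), (304, np.float32(0.351), [66.0, 162.0, -19.0]), (308, np.float32(0.351), [66.0, 163.0, -15.0]), (334, np.float32(0.352), [66.0, 164.0, 11.0]), (340, np.float32(0.35), [66.0, 162.0, 16.0]), (345, np.float32(0.35), [66.0, 162.0, 21.0])]
237 [(296, np.float32(0.147), [-11.0, -27.0, -12.0]), (304, np.float32(0.147), [-11.0, -27.0, -9.0]), (308, np.float32(0.146), [-11.0, -28.0, -7.0]), (334, np.float32(0.148), [-11.0, -27.0, 4.0]), (340, np.float32(0.148), [-11.0, -27.0,
[... 1967 characters left out ...]
129), [-11.0, -46.0, 3.0]), (340, np.float32(0.129), [-11.0, -46.0, 5.0]), (345, np.float32(0.129), [-11.0, -46.0, 7.0])]
261 [(296, np.float32(0.126), [-11.0, -49.0, -10.0]), (304, np.float32(0.127), [-10.0, -48.0, -8.0]), (308, np.float32(0.126), [-11.0, -49.0, -6.0]), (334, np.float32(0.126), [-11.0, -49.0, 3.0]), (340, np.float32(0.127), [-11.0, -49.0, 5.0]), (345, np.float32(0.127), [-11.0, -49.0, 7.0])]
0.057040792 [0.57483162 0.05190643 0.3257083 ] [0.57457707 0.12077796 0.16197861]
zero 1021
-20 [[336. 230.]
 [313. 230.]]
0 [[335. 215.]
 [314. 215.]]
19 [[333. 203.]
 [315. 203.]]
8469 ((570.8663940429688, 118.95541381835938), (34.08004379272461, 72.3349380493164), 0.9275942444801331)
```

Run:
```python
from h import *
from bench import r
def tips(f,o,rng):
    P=pts(f);T=R.from_rotvec(o["orientation"]);L=T.inv().apply((P-o["tcp_pos"]).reshape(-1,3)).reshape(P.shape)*1000
    m=(f["range_z"]>0)&(f["range_z"]<.2)&(L[...,1]>-60)
    for s in(-1,1):
        q=m&(s*L[...,2]>0);A=L[q];print(s,"max y",np.percentile(A[:,1],[99,99.8,100]).round(1),"inner z at y>-40",np.percentile(s*A[A[:,1]>-40][:,2],[0.5,2,50]).round(1),"x",np.percentile(A[A[:,1]>-40][:,0],[1,50,99]).round(1))
o=r.get_obs();f=r.grab_frame("wrist");print(o["tcp_pos"],o["grip_width"]);tips(f,o,0)
print(f["xyz"]-o["tcp_pos"])
o2=dict(o);f2=pickle.load(open("w2.pkl","rb"));o2["tcp_pos"]=np.array([0.57183454,0.11996978,0.02878757]);o2["orientation"]=np.array([-1.205,-1.216,1.215]);tips(f2,o2,0)
print(f2["xyz"]-o2["tcp_pos"])
for n in("scene","top"):
  f=r.grab_frame(n);pickle.dump(f,open(n+"1.pkl","wb"));cv2.imwrite(f"pics/{n}1.png",f["image"][:,:,::-1])
  print(n,proj(f,o["tcp_pos"]))
```

```text
[0.57457707 0.12077796 0.16197861] 0.008400957166216808
-1 max y [-23.4 -22.1 -21.6] inner z at y>-40 [4.4 4.4 9.9] x [-11.8 -10.2   7.8]
1 max y [-23.4 -22.2 -21.9] inner z at y>-40 [4.1 4.1 9.4] x [-11.9 -10.3   8.5]
[-0.00076    -0.06916636  0.16045536]
-1 max y [33.6 34.1 35.3] inner z at y>-40 [ 0.5  2.4 76.7] x [-110.8  -60.9   32.1]
1 max y [30.2 30.6 31.4] inner z at y>-40 [ 0.5  2.5 80.1] x [-110.6  -57.7   21.6]
[ 0.00050064 -0.06868911  0.16062167]
scene [[280.50647289 234.71226158]]
top [[272.25466364 180.87287185]]
```

View pics/scene1.png

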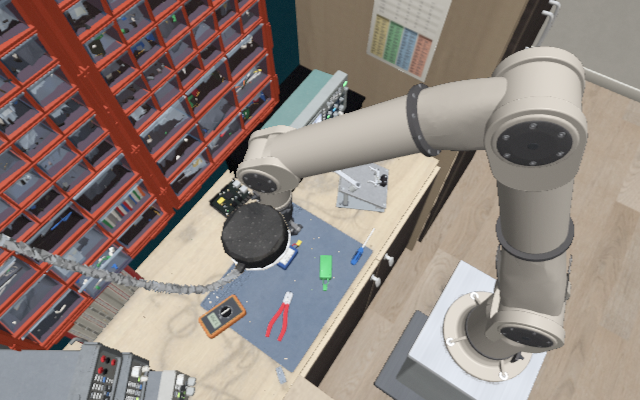

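Run:
```python
from h import *
for fn,tp,ori,w in(("w1.pkl",[0.56437,.11862,.13299],[-1.211,-1.205,1.206],85),("w2.pkl",[0.57183454,0.11996978,0.02878757],[-1.205,-1.216,1.215],60)):
    f=pickle.load(open(fn,"rb"));P=pts(f);T=R.from_rotvec(ori);L=T.inv().apply((P-tp).reshape(-1,3)).reshape(P.shape)*1000
    m=(abs(L[...,0])<16)&(L[...,1]>-70)&(L[...,1]<5)
    for s in(-1,1):
        A=L[m&(s*L[...,2]>0)];print(w,s,np.percentile(A[:,1],[98,99.5,100]).round(1),"inner",np.percentile(s*A[A[:,1]>-60][:,2],[1,5]).round(1))
```

```text
85 -1 [-33.3 -31.8 -30.7] inner [42.4 42.6]
85 1 [-33.3 -31.7 -30.8] inner [42.1 42.3]
60 -1 [4.9 5.  5. ] inner [0.5 2.4]
60 1 [4.9 5.  5. ] inner [0.5 2.5]
```

The tips stand at tool y ≈ -22 mm nearly shut and -32 mm open, not +19. The depth image, the pad width (±11 mm), the 8.5 mm gap and the miss all agree. The reported TCP therefore lies about 41 mm ahead of the real grasp point, and I'll allow for that along tool y from here on.

>>> jog_arm:
  motion:
    - [0.7, [0, 0.035, 0.002], [0, 0, 0]]
    - [0.7, [0, 0.035, 0.001], [0, 0, 0]]
    - [0.7, [0, 0.035, 0], [0, 0, 0]]
    - [0.7, [0, 0.03, 0], [0, 0, 0]]
    - [0.7, [0, 0.01, 0], [0, 0, 0]]
    - [0.7, [0, 0, 0], [0, 0, 0]]
    - [0.7, [0, 0, 0], [0, 0, 0]]

```text
clock: 5.7
tcp_pos: [0.568, 0.1198, 0.0118]
orientation: [-1.203, -1.216, 1.218]
contact_force: [0.8, 0.4, 1.5]
grip_width: 0.0598
```

Run:
```python
from h import *
from bench import r
o=r.get_obs();print(o["clock"],o["tcp_pos"],o["joints"].round(3),o["grip_width"],o["contact_force"])
plan(o,(.571,.12,-.0155),axes(np.pi+np.radians(1)))
f=r.grab_frame("wrist");pickle.dump(f,open("w4.pkl","wb"));cv2.imwrite("pics/w4.png",f["image"][:,:,::-1])
```

```text
5.7 [0.56797345 0.11975595 0.01184542] [-0.24   0.587 -0.098  1.921  0.091  0.64   2.757] 0.059827174715245415 [0.80456657 0.36540149 1.49788556]
shift tool mm [ 0.2 27.3 -3.1] turn deg [-0.1 -0.4 -0. ]
```

View pics/w4.png

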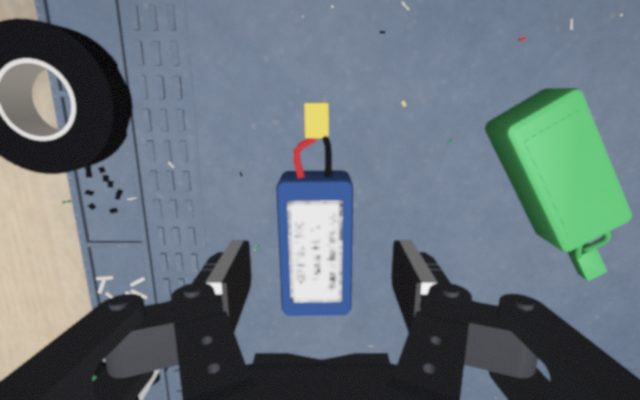

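The pack sits at columns 278–352 with the fingers either side at 248 and 393. I'll go down 27 mm and shift 3 mm.

>>> jog_arm:
  motion:
    - [0.7, [0, 0.01, -0.003], [0, 0, 0]]
    - [0.7, [0, 0.01, 0], [0, 0, 0]]
    - [0.7, [0, 0.007, 0], [0, 0, 0]]
    - [0.7, [0, 0, 0], [0, 0, 0]]
    - [0.5, [0, 0, 0], [0, 0, 0]]
    - [0.3, [0, 0, 0], [0, 0, 0]]
    - [0.2, [0, 0, 0], [0, 0, 0]]
    - [0.1, [0, 0, 0], [0, 0, 0]]
    - [0.1, [0, 0, 0], [0, 0, 0]]
  force: 50

```text
clock: 6.5
tcp_pos: [0.5716, 0.1199, -0.0144]
orientation: [-1.205, -1.217, 1.216]
contact_force: [0.0, -0.2, 1.6]
grip_width: 0.0329
```

Run:
```python
from h import *
from bench import r
o=r.get_obs();print(o["clock"],o["tcp_pos"],o["grip_width"],o["contact_force"]);print(R.from_rotvec(o["orientation"]).as_matrix().round(3))
f=r.grab_frame("wrist");pickle.dump(f,open("w5.pkl","wb"));cv2.imwrite("pics/w5.png",f["image"][:,:,::-1])
```

```text
6.5 [ 0.57162478  0.11993973 -0.01442164] 0.032909834056487904 [ 0.02013888 -0.1608171   1.58153664]
[[-0.01   0.001 -1.   ]
 [ 1.     0.    -0.01 ]
 [ 0.    -1.    -0.001]]
```

View pics/w5.png

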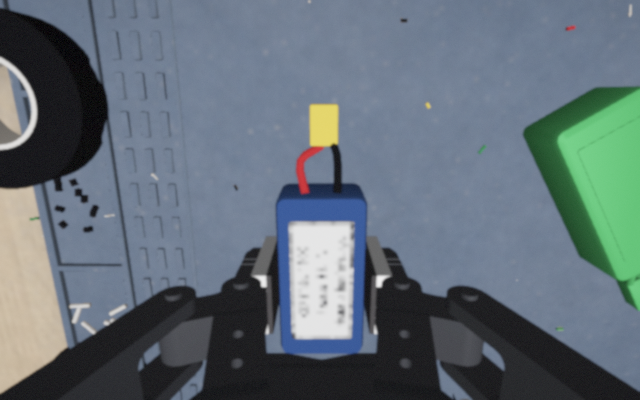

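The pack is held: 32.9 mm wide, at columns 277–366. I'll measure its pose in the tool frame and plan the carry.

Run:
```python
from h import *
from bench import r
o=r.get_obs();f=pickle.load(open("w5.pkl","rb"));P=pts(f);T=R.from_rotvec(o["orientation"])
L=T.inv().apply((P-o["tcp_pos"]).reshape(-1,3)).reshape(P.shape)*1000
q=(P[...,2]>.018)&(P[...,2]<.028)&(abs(L[...,2])<20)&(abs(L[...,0])<60)
q=cv2.morphologyEx(q.astype(np.uint8),cv2.MORPH_OPEN,np.ones((5,5)))>0
print(q.sum(),cv2.minAreaRect(L[q][:,[0,2]].astype(np.float32)),"top y",np.median(L[q][:,1]))
h=cv2.cvtColor(f["image"],cv2.COLOR_RGB2HSV)
T2=T
# nest
k=np.load("plane.npz");n,c=k["n"],k["c"]
x=np.array([-n[0],-n[1],0]);x-=(x@n)*n;x/=np.linalg.norm(x);y=np.cross(n,x)
O=c+(-.0334)*x+(-.0192)*y
np.savez("nest.npz",O=O,N=np.c_[x,y,n])
```

```text
14075 ((0.7476730346679688, 0.3911094665527344), (69.01103973388672, 39.949058532714844), 1.797174096107483) top y -38.38592830769928
```

>>> jog_arm:
  motion:
    - [0.1, [0, -0.01, 0], [0, 0, 0]]
    - [0.1, [0, -0.02, 0], [0, 0, 0]]
    - [0.1, [0, -0.03, 0], [0, 0, 0]]
    - [0.1, [-0.01, -0.03, 0], [0, 0, 0]]
    - [0.1, [-0.02, -0.03, 0.003], [0, 0, 0]]
    - [0.1, [-0.02, -0.03, 0.003], [0, 0, 0]]
    - [0.1, [-0.02, -0.03, 0.003], [0, 0, 0]]
    - [0.1, [-0.025, -0.03, 0.003], [0, 0, 0]]
    - [0.1, [-0.025, -0.03, 0.003], [0, 0, 0]]
    - [0.1, [0, -0.015, 0], [0, 3, 0]]

```text
clock: 7.38
tcp_pos: [0.5583, -0.0081, 0.2415]
orientation: [-1.24, -1.17, 1.169]
contact_force: [1.4, -2.1, -1.1]
grip_width: 0.0329
```

Run:
```python
from h import *
from bench import r
o=r.get_obs();print(o["clock"],o["tcp_pos"],o["joints"].round(2),o["grip_width"],o["contact_force"])
f=r.grab_frame("wrist");cv2.imwrite("pics/w6.png",f["image"][:,:,::-1])
```

```text
7.3833 [ 0.55826599 -0.00809262  0.24153763] [ 0.13  0.27 -0.28  1.79  0.09  1.08  2.91] 0.03287383400831 [ 1.4293232  -2.05158662 -1.14392531]
```

View pics/w6.png

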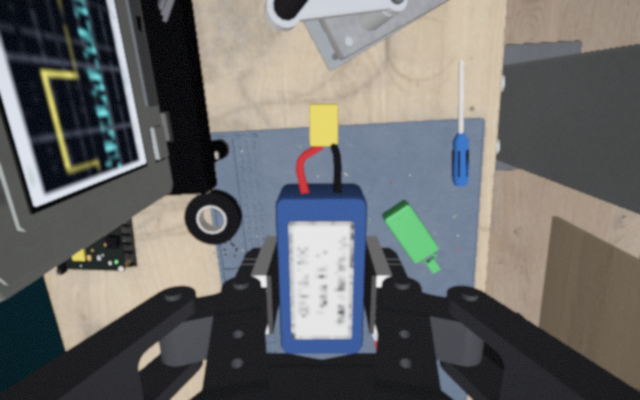

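The pack is held firmly with nothing touching. Now the turn about tool y, in three calls.

>>> jog_arm:
  motion:
    - [0.1, [0, 0, 0], [0, 7, 0]]
    - [0.1, [0, 0, 0], [0, 7, 0]]
    - [0.1, [0, 0, 0], [0, 7, 0]]
    - [0.1, [0, 0, 0], [0, 7, 0]]
    - [0.1, [0, 0, 0], [0, 7, 0]]
    - [0.1, [0, 0, 0], [0, 7, 0]]
    - [0.1, [0, 0, 0], [0, 7, 0]]
    - [0.1, [0, 0, 0], [0, 7, 0]]
    - [0.1, [0, 0, 0], [0, 7, 0]]
    - [0.1, [0, 0, 0], [0, 7, 0]]

```text
clock: 8.27
tcp_pos: [0.5572, 0.0029, 0.2371]
orientation: [-1.557, -0.237, 0.239]
contact_force: [-0.2, 0.5, -0.8]
grip_width: 0.0333
```

>>> jog_arm:
  motion:
    - [0.1, [0, 0, 0], [0, 7, 0]]
    - [0.1, [0, 0, 0], [0, 7, 0]]
    - [0.1, [0, 0, 0], [0, 7, 0]]
    - [0.1, [0, 0, 0], [0, 7, 0]]
    - [0.1, [0, 0, 0], [0, 7, 0]]
    - [0.1, [0, 0, 0], [0, 7, 0]]
    - [0.1, [0, 0, 0], [0, 7, 0]]
    - [0.1, [0, 0, 0], [0, 7, 0]]
    - [0.1, [0, 0, 0], [0, 7, 0]]
    - [0.1, [0, 0, 0], [0, 7, 0]]

```text
clock: 9.1
tcp_pos: [0.5572, 0.003, 0.2372]
orientation: [-1.449, 0.718, -0.715]
contact_force: [0.1, -0.0, -1.2]
grip_width: 0.0331
```

>>> jog_arm:
  motion:
    - [0.1, [0, 0, 0], [0, 7, 0]]
    - [0.1, [0, 0, 0], [0, 7, 0]]
    - [0.1, [0, 0, 0], [0, 7, 0]]
    - [0.1, [0, 0, 0], [0, 7, 0]]
    - [0.1, [0, 0, 0], [0, 7, 0]]
    - [0.1, [0, 0, 0], [0, 7, 0]]
    - [0.1, [0, 0, 0], [0, 7, 0]]
    - [0.1, [0, 0, 0], [0, 7, 0]]
    - [0.1, [0, 0, 0], [0, 7, 0]]
    - [0.1, [0, 0, 0], [0, 7, 0]]

```text
clock: 9.93
tcp_pos: [0.5572, 0.003, 0.2372]
orientation: [-0.885, 1.616, -1.614]
contact_force: [0.0, -0.6, -0.7]
grip_width: 0.0328
```

```bash
cat >> h.py <<'E'
k=np.load("nest.npz");O,N=k["O"],k["N"]
RT=np.c_[-N[:,0],-N[:,2],-N[:,1]]
def tcp(px,py,pz): return O+N@(np.array([px-16,py,pz-14.4])/1000)
def inest(o): return (N.T@(o["tcp_pos"]-O)*1000+[16,0,14.4]).round(1)
E
python3 - <<'E'
from h import *
from bench import r
o=r.get_obs();print(o["clock"],o["tcp_pos"],o["joints"].round(2),o["grip_width"])
for p in [(75,0,100),(75,0,40)]: print(tcp(*p));plan(o,tcp(*p),RT)
E
```

```text
9.9333 [0.55720807 0.00301869 0.23717296] [-0.35  0.26  0.29  1.83 -0.09  1.06 -0.6 ] 0.03276136964814981
[ 0.49658145 -0.22042696  0.16323124]
shift tool mm [220.9  73.9  69.4] turn deg [ 7.9 30.7 28.1]
[ 0.52252474 -0.20776609  0.11063231]
shift tool mm [196.2 126.4  84.5] turn deg [ 7.9 30.7 28.1]
```

>>> jog_arm:
  motion:
    - [0.1, [0, 0, 0], [0, 7, 0]]
    - [0.1, [0, 0, 0], [0, 7, 0]]
    - [0.1, [0, 0, 0], [0, 7, 0]]
    - [0.1, [0, 0, 0], [0, 7, 0]]
    - [0.1, [0, 0, 0], [0, 5, 0]]
    - [0.1, [0, 0, 0], [0, 0, 0]]

```text
clock: 10.43
tcp_pos: [0.5573, 0.003, 0.2372]
orientation: [-0.433, 1.986, -1.984]
contact_force: [-0.9, 0.2, -0.1]
grip_width: 0.0326
```

Run:
```python
from h import *
from bench import r
o=r.get_obs();print(o["clock"],o["tcp_pos"],o["joints"].round(2),o["grip_width"])
for p in [(75,0,170),(75,0,100)]: print(tcp(*p));plan(o,tcp(*p),RT)
```

```text
10.4333 [0.55729033 0.00303884 0.23719034] [-0.43  0.27  0.38  1.83 -0.11  1.06 -1.15] 0.03259268983979716
[ 0.46631428 -0.23519798  0.22459667]
shift tool mm [181.8  12.5 178.9] turn deg [-0.3 -1.4 28.8]
[ 0.49658145 -0.22042696  0.16323124]
shift tool mm [148.   73.9 178.1] turn deg [-0.3 -1.4 28.8]
```

Now 8 rows to move across at height, followed by the tilt.

>>> jog_arm:
  motion:
    - [0.1, [0.022, 0, 0.022], [0, 0, 0]]
    - [0.1, [0.023, 0, 0.022], [0, 0, 0]]
    - [0.1, [0.023, 0, 0.022], [0, 0, 0]]
    - [0.1, [0.023, 0, 0.022], [0, 0, 0]]
    - [0.1, [0.023, 0, 0.022], [0, 0, 0]]
    - [0.1, [0.023, 0, 0.023], [0, 0, 0]]
    - [0.1, [0.022, 0, 0.023], [0, 0, 0]]
    - [0.1, [0.022, 0, 0.022], [0, 0, 0]]
    - [0.1, [0, 0, 0], [0, 0, 0]]
    - [0.1, [0, 0, 0], [0, 0, 0]]

```text
clock: 11.27
tcp_pos: [0.4664, -0.2366, 0.2374]
orientation: [-0.432, 1.985, -1.984]
contact_force: [-0.2, 0.4, -1.3]
grip_width: 0.0333
```

>>> jog_arm:
  motion:
    - [0.1, [0, 0, 0], [0, -1, 6]]
    - [0.1, [0, 0, 0], [0, 0, 6]]
    - [0.1, [0, 0, 0], [0, 0, 6]]
    - [0.1, [0, 0, 0], [0, 0, 6]]
    - [0.1, [0, 0, 0], [0, 0, 5]]
    - [0.1, [0, 0, 0], [0, 0, 0]]
    - [0.1, [0, 0, 0], [0, 0, 0]]

```text
clock: 11.85
tcp_pos: [0.4668, -0.2344, 0.2369]
orientation: [0.052, 1.855, -1.648]
contact_force: [0.5, 0.3, -1.0]
grip_width: 0.0331
```

Run:
```python
from h import *
from bench import r
o=r.get_obs();print(o["clock"],o["tcp_pos"],o["joints"].round(2),o["grip_width"],inest(o))
for p in [(75,0,100)]: print(tcp(*p));plan(o,tcp(*p),RT)
for n in("wrist","scene","top"):
  f=r.grab_frame(n);pickle.dump(f,open(n+"2.pkl","wb"));cv2.imwrite(f"pics/{n}2.png",f["image"][:,:,::-1])
```

```text
11.85 [ 0.46683195 -0.23442097  0.23688907] [ 0.17  0.11  0.5   2.14 -0.72  0.81  0.02] 0.033073975335055225 [ 81.6   0.5 180.4]
[ 0.49658145 -0.22042696  0.16323124]
shift tool mm [ 6.8 80.4  0.3] turn deg [-0.1 -0.4 -0.1]
```

View pics/wrist2.png

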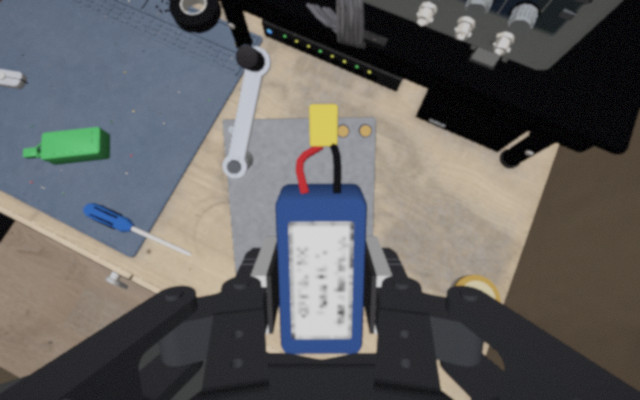

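View pics/scene2.png

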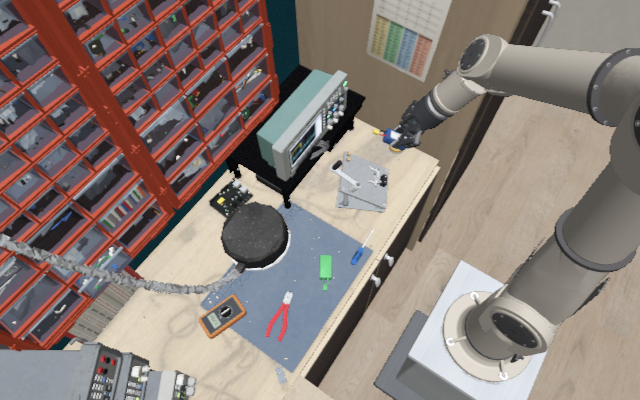

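The wrist view shows the bed behind the pack, with posts at (343,130) and (366,130) and the pivot at (236,165). I'll check the nest frame against these.

Run:
```python
from h import *
f=pickle.load(open("wrist2.pkl","rb"));P=pts(f)
L=((P-O)@N)*1000
for nm,p in dict(post1=(100,-20,10),post2=(100,-40,10),piv=(75,72,35),c1=(111,89,0),c2=(111,-51,0)).items(): print(nm,proj(f,O+N@(np.array(p)/1000)).round(1))
for a in(1.5,1.7,1.9):print(a,proj(f,O+N@(np.array([75+85*np.cos(a-2.019),72+85*np.sin(a-2.019),71])/1000)).round(1))
m=np.zeros((400,640),bool);m[125:230,240:275]=1
s=m&(abs(L[...,2])<8)
A=L[s];X=np.c_[A[:,:2],np.ones(len(A))];print(len(A),"plane fit z=ax+by+c",np.linalg.lstsq(X,A[:,2],rcond=None)[0])
cv2.imwrite("pics/w2c.png",cv2.resize(f["image"][90:240,200:400,::-1],None,fx=4,fy=4,interpolation=cv2.INTER_CUBIC))
```

```text
post1 [[342.9 132.2]]
post2 [[365.6 132. ]]
piv [[233.9 166.4]]
c1 [[221.2 119.4]]
c2 [[376.8 118.5]]
1.5 [[276.   69.8]]
1.7 [[252.5  59.1]]
1.9 [[227.5  53.4]]
3190 plane fit z=ax+by+c [-0.00151201  0.00619407 -0.43252264]
```

View pics/w2c.png

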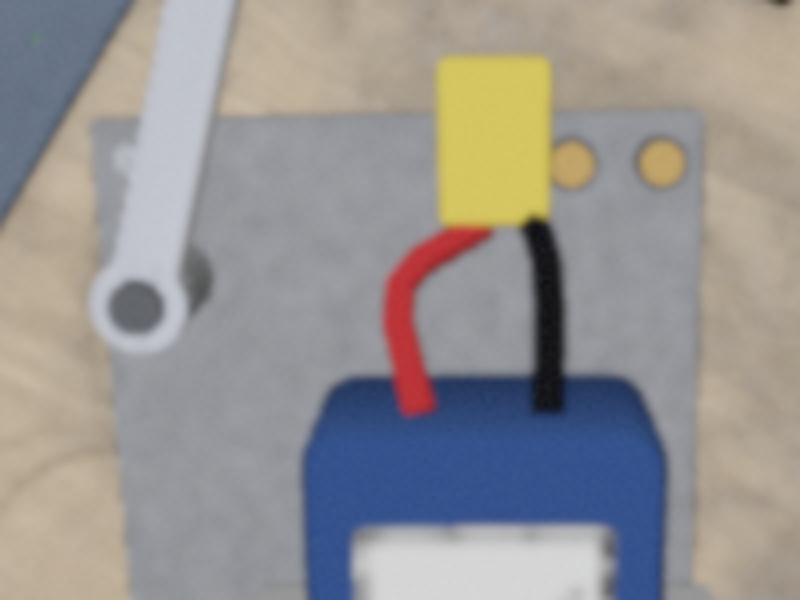

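The nest frame agrees within 1–1.5 px. I'll lower along tool y at nest x ≈ 82.

>>> jog_arm:
  motion:
    - [0.1, [0, 0.02, 0], [0, 0, 0]]
    - [0.1, [0, 0.025, 0], [0, 0, 0]]
    - [0.1, [0, 0.025, 0], [0, 0, 0]]
    - [0.1, [0, 0.025, 0], [0, 0, 0]]
    - [0.1, [0, 0.02, 0], [0, 0, 0]]
    - [0.1, [0, 0.02, 0], [0, 0, 0]]
    - [0.1, [0, 0.01, 0], [0, 0, 0]]
    - [0.1, [0, 0.01, 0], [0, 0, 0]]
    - [0.1, [0, 0, 0], [0, 0, 0]]
    - [0.1, [0, 0, 0], [0, 0, 0]]

```text
clock: 12.83
tcp_pos: [0.5362, -0.2015, 0.1016]
orientation: [0.051, 1.853, -1.646]
contact_force: [0.6, -1.3, -0.3]
grip_width: 0.0327
```

Run:
```python
from h import *
from bench import r
o=r.get_obs();print(o["clock"],o["joints"].round(2),o["grip_width"],inest(o),o["contact_force"])
plan(o,tcp(78,0,1),RT)
for n in("wrist","scene","top"):
  f=r.grab_frame(n);pickle.dump(f,open(n+"3.pkl","wb"));cv2.imwrite(f"pics/{n}3.png",f["image"][:,:,::-1])
  if n=="wrist":
    P=pts(f);L=((P-O)@N)*1000
    for v in range(190,355,20):print(v,[L[v,u].round(0).tolist() for u in(250,321,390)])
```

```text
12.8333 [ 0.21  0.39  0.34  2.17 -1.14  0.59  0.36] 0.032747546496165375 [83.9 -0.4 24.9] [ 0.5839964  -1.29011622 -0.30319404]
shift tool mm [ 5.9 23.8 -0.4] turn deg [-0.1 -0.2 -0.2]
190 [[89.0, 35.0, -0.0], [100.0, -1.0, 39.0], [89.0, -35.0, -1.0]]
210 [[78.0, 35.0, -2.0], [95.0, -1.0, 50.0], [78.0, -36.0, -1.0]]
230 [[68.0, 36.0, -1.0], [87.0, -1.0, 49.0], [67.0, -37.0, -1.0]]
250 [[74.0, 28.0, 38.0], [80.0, -1.0, 49.0], [75.0, -29.0, 39.0]]
270 [[75.0, 25.0, 55.0], [71.0, -1.0, 50.0], [74.0, -25.0, 55.0]]
290 [[79.0, 21.0, 77.0], [63.0, -1.0, 50.0], [79.0, -21.0, 77.0]]
310 [[84.0, 17.0, 95.0], [54.0, -1.0, 49.0], [84.0, -18.0, 94.0]]
330 [[83.0, 16.0, 101.0], [45.0, -1.0, 50.0], [84.0, -16.0, 102.0]]
350 [[84.0, 14.0, 108.0], [35.0, -1.0, 49.0], [85.0, -15.0, 110.0]]
```

View pics/wrist3.png

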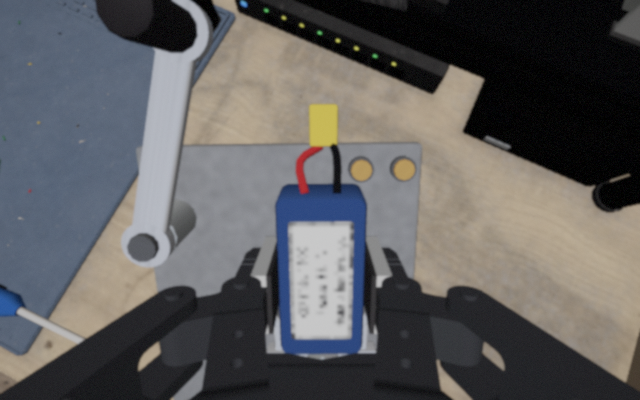

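Depth puts the pack's underside 25.5 mm above the bed, and the tool reckoning says 24.9. Lowering on.

>>> jog_arm:
  motion:
    - [0.1, [0, 0.01, 0], [0, 0, 0]]
    - [0.1, [0, 0.01, 0], [0, 0, 0]]
    - [0.1, [0, 0.003, 0], [0, 0, 0]]
    - [0.1, [0, 0, 0], [0, 0, 0]]
    - [0.1, [0, 0.001, 0], [0, 0, 0]]
    - [0.1, [0, 0, 0], [0, 0, 0]]

```text
clock: 13.48
tcp_pos: [0.5448, -0.1994, 0.0822]
orientation: [0.058, 1.852, -1.65]
contact_force: [-11.0, -1.7, 9.7]
grip_width: 0.0329
```

```bash
cat > st.py <<'E'
from h import *
from bench import r
o=r.get_obs();print(o["clock"],o["joints"].round(2),o["grip_width"].round(4),inest(o),"F nest",(N.T@o["contact_force"]).round(1))
plan(o,tcp(50,0,0),RT)
E
python3 st.py
```

```text
Traceback (most recent call last):
  File "st.py", line 3, in <module>
    o=r.get_obs();print(o["clock"],o["joints"].round(2),o["grip_width"].round(4),inest(o),"F nest",(N.T@o["contact_force"]).round(1))
                                                        ^^^^^^^^^^^^^^^^^^^^^
AttributeError: 'float' object has no attribute 'round'
```

```bash
sed -i 's/o\["grip_width"\].round(4)/round(o["grip_width"],4)/' st.py; python3 st.py
```

```text
13.4833 [ 0.22  0.43  0.3   2.17 -1.21  0.56  0.42] 0.0329 [82.1 -2.3  3.7] F nest [-4.6  3.3 13.6]
shift tool mm [32.1  3.5 -2.1] turn deg [-0.3 -0.4 -0.3]
```

Run:
```python
from h import *
from bench import r
for n in("wrist","scene"):
  f=r.grab_frame(n);pickle.dump(f,open(n+"4.pkl","wb"));im=f["image"][:,:,::-1]
  if n=="scene": im=cv2.resize(im[110:230,280:440],None,fx=5,fy=5,interpolation=cv2.INTER_CUBIC)
  cv2.imwrite(f"pics/{n}4.png",im)
  if n=="wrist":
    P=pts(f);L=((P-O)@N)*1000
    for v in range(200,355,20):print(v,[L[v,u].round(1).tolist() for u in(235,300,321,345,400)])
```

```text
200 [[88.9, 35.0, -0.4], [97.4, 4.8, 29.0], [97.3, -2.7, 29.1], [97.2, -11.2, 28.7], [88.1, -37.8, -0.6]]
220 [[79.5, 35.8, -0.6], [91.0, 4.8, 32.1], [90.8, -2.6, 31.7], [90.8, -11.0, 32.0], [78.5, -38.4, -1.2]]
240 [[69.9, 36.4, -0.4], [83.0, 5.0, 31.2], [82.8, -2.6, 30.8], [82.8, -11.2, 31.0], [68.8, -38.9, -1.3]]
260 [[59.7, 37.2, -0.9], [74.6, 5.3, 30.0], [74.3, -2.5, 29.6], [74.2, -11.4, 29.6], [58.9, -39.4, -0.9]]
280 [[79.5, 23.7, 53.1], [65.6, 5.5, 28.6], [65.7, -2.4, 29.0], [65.8, -11.5, 29.4], [78.6, -26.5, 52.4]]
300 [[77.6, 22.1, 60.9], [56.4, 5.8, 27.6], [55.9, -2.4, 27.1], [56.5, -11.7, 28.2], [78.0, -24.4, 62.5]]
320 [[82.8, 17.9, 77.7], [47.0, 6.0, 27.0], [46.8, -2.3, 26.9], [46.6, -11.9, 26.8], [82.7, -20.6, 78.2]]
340 [[82.5, 16.4, 84.4], [36.7, 6.3, 25.8], [36.7, -2.3, 25.9], [36.6, -12.1, 25.9], [81.7, -19.4, 83.9]]
```

View pics/wrist4.png

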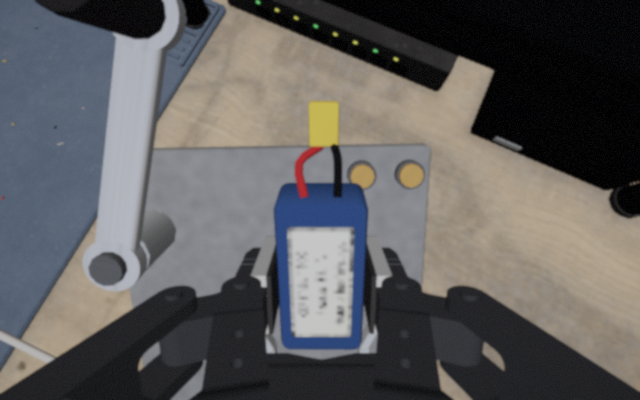

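View pics/scene4.png

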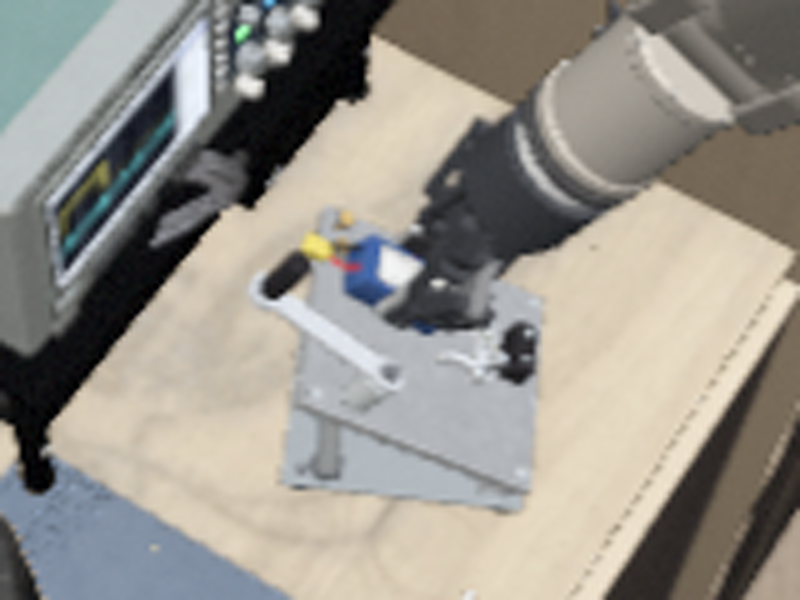

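The pack's top reads z 32 at nest x 91 but 26 at x 37, so its lead end sits on the brass post at x = 100, y = -20. I came down too far up the slope. I'll lift, shift 9 mm down the slope, and set it down again.

>>> jog_arm:
  motion:
    - [0.1, [0, -0.012, 0], [0, 0, 0]]
    - [0.1, [0, -0.006, 0], [0, 0, 0]]
    - [0.1, [0.009, 0, 0], [0, 0, 0]]
    - [0.1, [0, 0, 0], [0, 0, 0]]
    - [0.1, [0, 0, 0], [0, 0, 0]]

```text
clock: 14.0
tcp_pos: [0.5307, -0.2052, 0.0926]
orientation: [0.056, 1.853, -1.649]
contact_force: [-0.6, -0.5, -0.3]
grip_width: 0.0328
```

```bash
python3 st.py
python3 - <<'E'
from h import *
from bench import r
f=r.grab_frame("wrist");pickle.dump(f,open("wrist5.pkl","wb"))
P=pts(f);L=((P-O)@N)*1000
for v in range(200,355,20):print(v,[L[v,u].round(1).tolist() for u in(300,321,345)])
cv2.imwrite("pics/wrist5.png",f["image"][:,:,::-1])
E
```

```text
14.0 [ 0.23  0.4   0.32  2.19 -1.17  0.58  0.4 ] 0.0328 [73.8 -1.3 20.1] F nest [-0.8 -0.2  0.1]
shift tool mm [23.9 20.  -1.3] turn deg [-0.3 -0.4 -0.3]
200 [[89.5, 5.6, 46.9], [88.8, -1.7, 44.8], [89.2, -10.2, 46.2]]
220 [[82.6, 5.7, 48.2], [82.5, -1.7, 48.1], [82.5, -10.1, 48.3]]
240 [[74.2, 6.0, 46.5], [74.6, -1.6, 47.4], [74.6, -10.3, 47.5]]
260 [[65.8, 6.2, 45.5], [66.1, -1.6, 46.3], [66.2, -10.5, 46.6]]
280 [[57.1, 6.4, 44.7], [57.3, -1.5, 45.2], [57.5, -10.6, 45.8]]
300 [[48.0, 6.7, 44.0], [47.9, -1.5, 44.0], [47.5, -10.9, 43.5]]
320 [[39.1, 6.9, 44.2], [38.9, -1.4, 44.0], [38.9, -11.0, 44.1]]
340 [[28.1, 7.2, 41.9], [28.3, -1.4, 42.3], [28.3, -11.2, 42.4]]
```

View pics/wrist5.png

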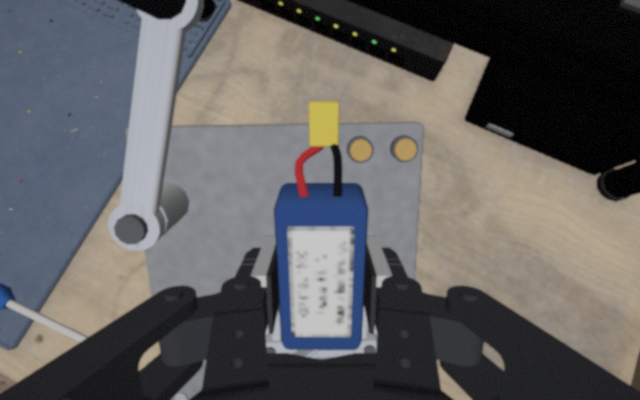

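The pack is pitched 6.2° in the jaws from the post contact. I'll set it down clear of the post and open, which lets it settle flat, then regrip.

>>> jog_arm:
  motion:
    - [0.1, [0, 0.007, -0.001], [0, 0, 0]]
    - [0.1, [0, 0.007, 0], [0, 0, 0]]
    - [0.1, [0, 0.003, 0], [0, 0, 0]]
    - [0.1, [0, 0.001, 0], [0, 0, 0]]
    - [0.1, [0, 0, 0], [0, 0, 0]]

```text
clock: 14.47
tcp_pos: [0.5386, -0.1996, 0.0768]
orientation: [0.056, 1.854, -1.646]
contact_force: [-4.3, 1.0, 9.7]
grip_width: 0.0333
```

```bash
python3 st.py
```

```text
14.4667 [ 0.24  0.44  0.3   2.18 -1.23  0.56  0.45] 0.0333 [74.5  0.2  1.6] F nest [ 1.7  2.8 10.1]
shift tool mm [24.6  1.5  0.4] turn deg [-0.1 -0.3 -0.3]
```

>>> jog_arm:
  motion:
    - [0.1, [0, 0.001, 0], [0, 0, 0]]
    - [0.1, [0, 0, 0], [0, 0, 0]]
    - [0.42, [0, 0, 0], [0, 0, 0]]
    - [0.5, [0, 0, 0], [0, 0, 0]]
    - [0.55, [0, -0.002, 0], [0, 0, 0]]
    - [0.55, [0, 0, 0], [0, 0, 0]]
    - [0.55, [0, 0, 0], [0, 0, 0]]

```text
clock: 15.05
tcp_pos: [0.5378, -0.2006, 0.0773]
orientation: [0.055, 1.853, -1.648]
contact_force: [0.4, -0.2, -0.8]
grip_width: 0.0469
```

```bash
python3 st.py
python3 - <<'E'
from h import *
from bench import r
f=r.grab_frame("wrist");pickle.dump(f,open("wrist6.pkl","wb"))
P=pts(f);L=((P-O)@N)*1000
for v in range(190,365,15):print(v,[L[v,u].round(1).tolist() for u in(300,321,345)])
cv2.imwrite("pics/wrist6.png",f["image"][:,:,::-1])
E
```

```text
15.05 [ 0.24  0.44  0.3   2.18 -1.23  0.56  0.45] 0.0469 [73.8 -0.2  2.6] F nest [-0.2 -0.4 -0.8]
shift tool mm [23.8  2.5 -0.1] turn deg [-0.2 -0.3 -0.2]
190 [[90.0, 7.3, 17.7], [88.9, -0.7, 13.8], [89.0, -10.1, 14.3]]
205 [[85.9, 7.1, 23.8], [85.7, -0.6, 23.2], [86.0, -9.4, 24.5]]
220 [[80.0, 7.2, 23.7], [80.1, -0.6, 23.9], [80.4, -9.5, 25.1]]
235 [[74.0, 7.4, 23.7], [74.1, -0.6, 24.1], [74.0, -9.6, 23.9]]
250 [[68.2, 7.5, 24.4], [68.0, -0.5, 24.2], [67.9, -9.7, 23.9]]
265 [[61.8, 7.6, 24.1], [61.5, -0.5, 23.6], [61.5, -9.8, 23.9]]
280 [[54.6, 7.8, 22.8], [55.0, -0.5, 23.6], [55.3, -9.8, 24.4]]
295 [[48.6, 7.9, 23.9], [48.0, -0.4, 23.1], [48.1, -10.0, 23.2]]
310 [[41.7, 8.1, 23.7], [41.4, -0.4, 23.4], [41.7, -10.0, 23.9]]
325 [[35.1, 8.2, 24.2], [35.0, -0.3, 24.2], [34.0, -10.2, 23.0]]
340 [[27.7, 8.3, 23.9], [28.0, -0.3, 24.4], [27.3, -10.2, 23.5]]
355 [[-0.2, 10.2, -0.6], [0.8, -0.3, 0.7], [66.7, -5.8, 79.2]]
```

View pics/wrist6.png

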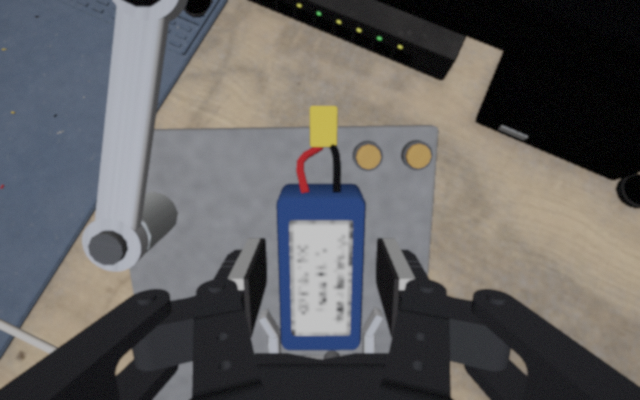

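The pack is now flat: its top reads 23–24 mm all along. Its lead edge is at nest x ≈ 90 and it's centred at y ≈ -0.5. I'll regrip and push down the slope.

>>> jog_arm:
  motion:
    - [0.5, [0, 0.002, 0], [0, 0, 0]]
    - [0.3, [0, 0, 0], [0, 0, 0]]
    - [0.2, [0, 0, 0], [0, 0, 0]]
    - [0.1, [0, 0, 0], [0, 0, 0]]
    - [0.1, [0, 0, 0], [0, 0, 0]]
    - [0.1, [0.004, 0, 0], [0, 0, 0]]
    - [0.1, [0.004, 0, 0], [0, 0, 0]]
    - [0.1, [0.004, 0, 0], [0, 0, 0]]
    - [0.1, [0, 0, 0], [0, 0, 0]]
  force: 40

```text
clock: 15.85
tcp_pos: [0.528, -0.2052, 0.0691]
orientation: [0.055, 1.855, -1.65]
contact_force: [-0.1, -0.4, -0.9]
grip_width: 0.0332
```

```bash
python3 st.py
python3 - <<'E'
from h import *
from bench import r
f=r.grab_frame("wrist");pickle.dump(f,open("wrist7.pkl","wb"))
P=pts(f);L=((P-O)@N)*1000
for v in range(190,365,15):print(v,[L[v,u].round(1).tolist() for u in(300,321,345)])
cv2.imwrite("pics/wrist7.png",f["image"][:,:,::-1])
E
```

```text
15.85 [ 0.27  0.45  0.29  2.2  -1.25  0.56  0.5 ] 0.0332 [60.3 -0.1  0.7] F nest [-0.7 -0.3 -0.7]
shift tool mm [10.3  0.7 -0. ] turn deg [-0.2 -0.4 -0.2]
190 [[77.1, 7.3, 17.6], [75.5, -0.6, 12.0], [75.1, -10.1, 11.1]]
205 [[72.7, 7.1, 22.6], [72.7, -0.6, 22.6], [73.1, -9.2, 24.1]]
220 [[67.4, 7.2, 24.1], [67.0, -0.5, 23.2], [67.0, -9.4, 23.3]]
235 [[61.7, 7.3, 24.5], [61.7, -0.5, 24.6], [61.5, -9.4, 24.4]]
250 [[55.4, 7.5, 23.9], [55.8, -0.4, 24.9], [55.6, -9.4, 24.7]]
265 [[49.3, 7.6, 24.2], [49.0, -0.4, 23.7], [48.8, -9.6, 23.5]]
280 [[42.8, 7.7, 23.8], [42.6, -0.3, 23.6], [42.7, -9.6, 24.0]]
295 [[36.2, 7.9, 23.7], [36.6, -0.3, 24.4], [36.7, -9.6, 24.8]]
310 [[30.0, 8.0, 24.4], [29.9, -0.3, 24.5], [29.9, -9.7, 24.5]]
325 [[23.3, 8.1, 24.7], [22.7, -0.2, 23.9], [22.6, -9.8, 23.9]]
340 [[15.5, 8.4, 23.6], [14.7, -0.2, 22.7], [15.3, -9.9, 23.7]]
355 [[-4.5, 9.6, 8.4], [0.8, -0.1, 14.9], [54.0, -5.7, 78.1]]
```

View pics/wrist7.png

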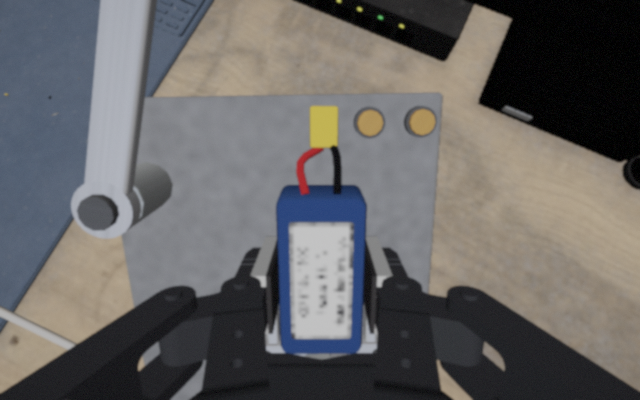

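>>> jog_arm:
  motion:
    - [0.1, [0.003, 0, 0], [0, 0, 0]]
    - [0.1, [0.003, 0, 0], [0, 0, 0]]
    - [0.1, [0.002, 0, 0], [0, 0, 0]]
    - [0.1, [0, 0, 0], [0, 0, 0]]
    - [0.1, [0, 0, 0], [0, 0, 0]]

```text
clock: 16.32
tcp_pos: [0.523, -0.2077, 0.066]
orientation: [0.055, 1.853, -1.648]
contact_force: [1.3, 0.4, -0.3]
grip_width: 0.0332
```

```bash
python3 st.py
```

```text
16.3167 [ 0.28  0.45  0.28  2.21 -1.27  0.56  0.52] 0.0332 [53.9 -0.2  0.7] F nest [ 1.  -0.2 -0.9]
shift tool mm [ 3.9  0.7 -0.1] turn deg [-0.2 -0.3 -0.3]
```

>>> jog_arm:
  motion:
    - [0.1, [0.002, 0, 0], [0, 0, 0]]
    - [0.1, [0.001, 0, 0], [0, 0, 0]]
    - [0.1, [0, 0, 0], [0, 0, 0]]
    - [0.1, [0, 0, 0], [0, 0, 0]]

```text
clock: 16.65
tcp_pos: [0.5229, -0.2077, 0.0661]
orientation: [0.057, 1.851, -1.644]
contact_force: [5.1, 2.5, 5.3]
grip_width: 0.0334
```

```bash
python3 st.py
python3 - <<'E'
from h import *
from bench import r
f=r.grab_frame("wrist");pickle.dump(f,open("wrist8.pkl","wb"))
P=pts(f);L=((P-O)@N)*1000
for v in range(185,365,15):print(v,[L[v,u].round(1).tolist() for u in(300,321,345)])
cv2.imwrite("pics/wrist8.png",f["image"][:,:,::-1])
f=r.grab_frame("top");pickle.dump(f,open("top8.pkl","wb"));cv2.imwrite("pics/top8.png",cv2.resize(f["image"][165:255,340:475,::-1],None,fx=5.8,fy=5.8,interpolation=cv2.INTER_CUBIC))
f=r.grab_frame("scene");pickle.dump(f,open("scene8.pkl","wb"));cv2.imwrite("pics/scene8.png",cv2.resize(f["image"][110:230,280:440,::-1],None,fx=5,fy=5,interpolation=cv2.INTER_CUBIC))
E
```

```text
16.65 [ 0.29  0.45  0.27  2.21 -1.27  0.56  0.53] 0.0334 [53.9 -0.1  0.8] F nest [7.5 0.1 1.9]
shift tool mm [ 3.9  0.8 -0. ] turn deg [-0.2 -0.2 -0.5]
185 [[72.1, 7.5, 16.6], [68.9, -0.5, 4.0], [69.0, -10.5, 4.8]]
200 [[67.7, 7.3, 21.9], [67.8, -0.5, 22.4], [68.3, -9.1, 24.0]]
215 [[62.3, 7.3, 23.1], [62.6, -0.4, 24.1], [62.4, -9.2, 23.7]]
230 [[56.8, 7.4, 24.0], [57.4, -0.4, 25.8], [57.2, -9.2, 25.4]]
245 [[50.9, 7.4, 24.4], [50.9, -0.4, 24.4], [50.5, -9.4, 23.5]]
260 [[45.0, 7.5, 24.7], [44.5, -0.4, 23.8], [44.7, -9.5, 24.3]]
275 [[38.4, 7.7, 24.1], [38.4, -0.4, 24.2], [38.8, -9.5, 25.0]]
290 [[31.9, 7.8, 23.9], [32.2, -0.3, 24.7], [31.0, -9.8, 22.7]]
305 [[24.9, 8.0, 23.3], [25.4, -0.3, 24.3], [25.7, -9.7, 24.8]]
320 [[18.6, 8.1, 24.1], [18.8, -0.3, 24.5], [18.8, -9.8, 24.6]]
335 [[12.0, 8.2, 24.6], [12.4, -0.3, 25.2], [11.9, -9.9, 24.6]]
350 [[4.6, 8.3, 24.1], [4.1, -0.2, 23.7], [3.7, -10.1, 23.2]]
```

View pics/scene8.png

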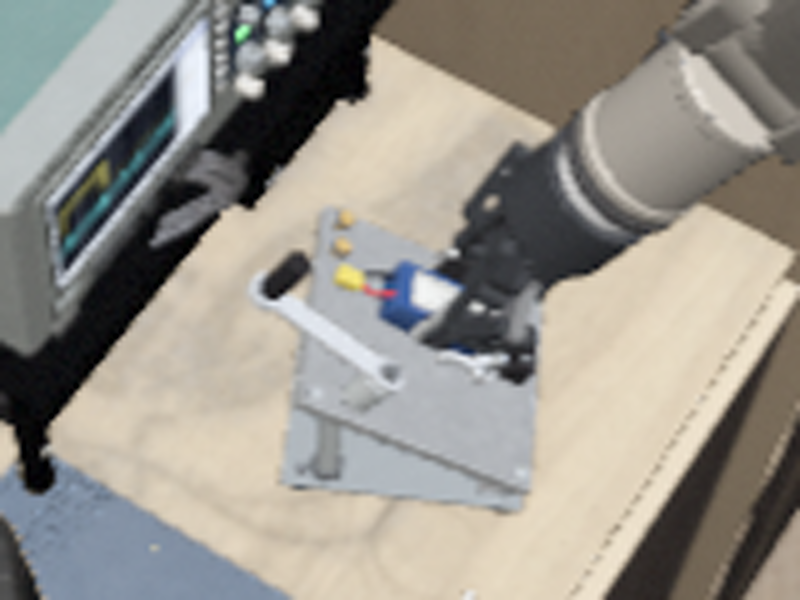

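View pics/top8.png

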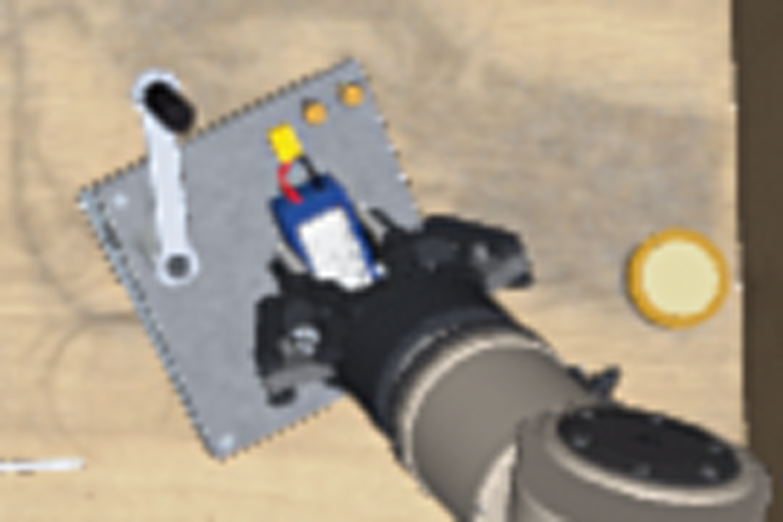

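The pack stopped moving while Fx rose to 7.5 N. Its lead face is at nest x ≈ 69 (home is 68), so it's against the stop. I'll press slightly more, release, and look from farther out.

>>> jog_arm:
  motion:
    - [0.1, [0.001, 0, 0], [0, 0, 0]]
    - [0.1, [0, 0, 0], [0, 0, 0]]
    - [0.1, [0, 0, 0], [0, 0, 0]]
    - [0.45, [0, 0, 0], [0, 0, 0]]
    - [0.52, [0, 0, 0], [0, 0, 0]]
    - [0.55, [0, 0, 0], [0, 0, 0]]
    - [0.55, [0, -0.01, 0], [0, 0, 0]]
    - [0.55, [0, -0.03, 0], [0, 0, 0]]
    - [0.55, [0, -0.04, 0], [0, 0, 0]]
    - [0.55, [0, -0.04, 0], [0, 0, 0]]

```text
clock: 17.63
tcp_pos: [0.4649, -0.2345, 0.1684]
orientation: [0.052, 1.857, -1.65]
contact_force: [1.6, -0.4, -0.3]
grip_width: 0.0472
```

```bash
python3 st.py
python3 - <<'E'
from h import *
from bench import r
f=r.grab_frame("wrist");pickle.dump(f,open("wrist9.pkl","wb"))
cv2.imwrite("pics/wrist9.png",f["image"][:,:,::-1])
f=r.grab_frame("top");pickle.dump(f,open("top9.pkl","wb"));cv2.imwrite("pics/top9.png",cv2.resize(f["image"][165:255,340:475,::-1],None,fx=5.8,fy=5.8,interpolation=cv2.INTER_CUBIC))
E
```

```text
17.6333 [ 0.23  0.22  0.45  2.2  -0.9   0.72  0.24] 0.0472 [ 47.1   1.2 121.2] F nest [ 1.  -1.1 -0.9]
shift tool mm [ -2.8 121.2   0.9] turn deg [-0.1 -0.5 -0. ]
```

View pics/wrist9.png

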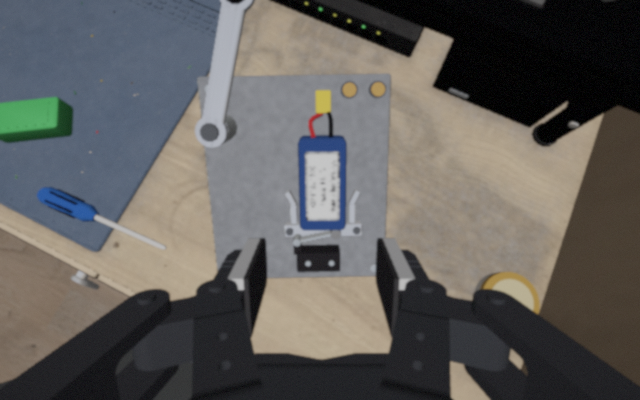

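View pics/top9.png

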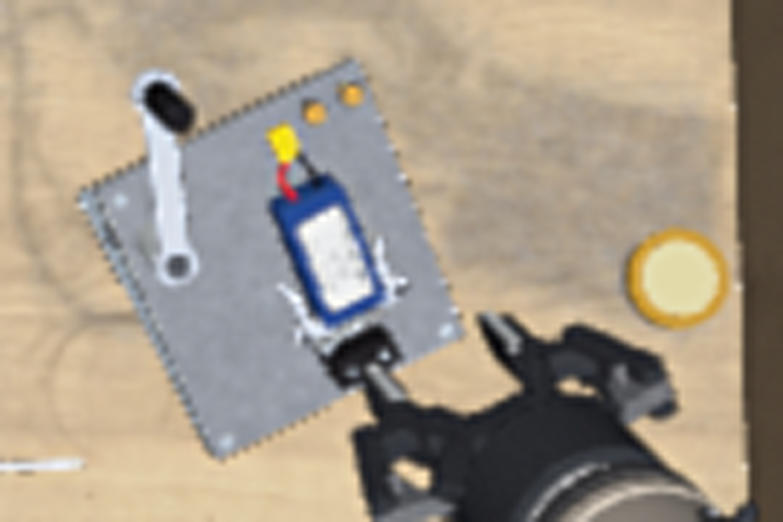

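Run:
```python
from h import *
f=pickle.load(open("wrist9.pkl","rb"));P=pts(f);L=((P-O)@N)*1000
q=(L[...,2]>20)&(L[...,2]<28)&(abs(L[...,1])<25)&(L[...,0]>-20)&(L[...,0]<90)
q=cv2.morphologyEx(q.astype(np.uint8),cv2.MORPH_OPEN,np.ones((5,5)))>0
print(q.sum(),cv2.minAreaRect(L[q][:,:2].astype(np.float32)),np.median(L[q][:,2]))
for nm,p in dict(stopL=(0,30,9),stopR=(0,-30,9),g1=(16,20,8),g2=(16,-20,8),packplain=(0,0,24),packlead=(68,0,24),post=(100,-20,10)).items(): print(nm,((proj(f,O+N@(np.array(p)/1000))-[280,120])*5).round(0))
cv2.imwrite("pics/w9c.png",cv2.resize(f["image"][120:280,280:400-20+20,::-1],None,fx=5,fy=5,interpolation=cv2.INTER_CUBIC)[:600+200])
im=cv2.resize(f["image"][170:280,270:380,::-1],None,fx=5.4,fy=5.4,interpolation=cv2.INTER_CUBIC);cv2.imwrite("pics/w9d.png",im)
```

```text
4317 ((34.98708724975586, 0.013509750366210938), (67.8703384399414, 33.903472900390625), 0.046382978558540344) 23.72596425887304
stopL [[ 15. 529.]]
stopR [[403. 526.]]
g1 [[ 78. 428.]]
g2 [[339. 426.]]
packplain [[210. 565.]]
packlead [[207. 100.]]
post [[ 348. -145.]]
```

View pics/w9d.png

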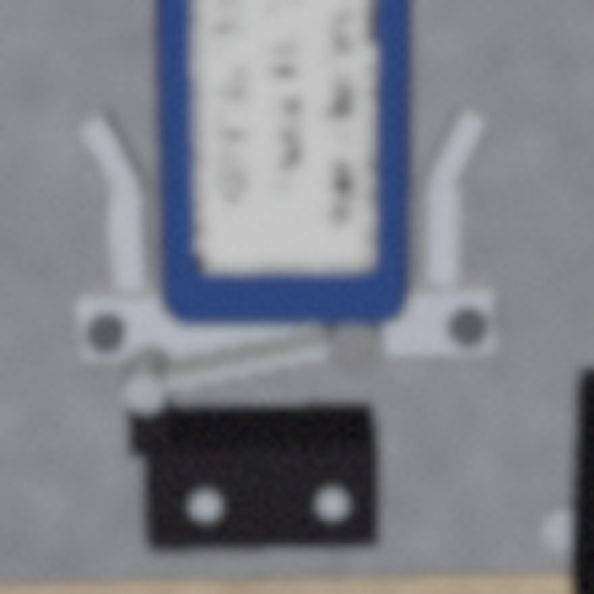

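The lever's roller is pressed back against the plain end. In nest coordinates the pack is centred at (35.0, 0.0) with 0° yaw and its top at 23.7, so its origin is at x ≈ 51, y ≈ 0. The stop bar's edge shows about +0.7 mm bias in my frame, so it's home. Next is the keeper, so I'll measure the knob and the space round it.

Run:
```python
from h import *
t=pickle.load(open("top9.pkl","rb"));P=pts(t)
w=lambda *a:O+N@(np.array(a)/1000)
L=((P-O)@N)*1000
# knob points
for fn in("top9","wrist9","scene8"):
    f=pickle.load(open(fn+".pkl","rb"));Lf=((pts(f)-O)@N)*1000
    q=(Lf[...,2]>40)&(Lf[...,2]<78)&(Lf[...,0]>100)&(Lf[...,0]<185)&(Lf[...,1]>0)&(Lf[...,1]<95)
    print(fn,q.sum(),np.percentile(Lf[q],[2,50,98],axis=0).round(0).tolist() if q.sum() else "")
    q=(Lf[...,2]>28)&(Lf[...,2]<39)&(Lf[...,0]>95)&(Lf[...,0]<150)&(Lf[...,1]>0)&(Lf[...,1]<95)
    if q.sum()>10:
        A=Lf[q];a=np.arctan2(A[:,1]-72,A[:,0]-75);print(" arm a",np.median(a)," q",np.median(a)+2.019,q.sum())
# scope obstacles: highest pts for x>0.6,|y|<.35
for x0 in np.arange(.55,.85,.03):
    q=(P[...,0]>x0)&(P[...,0]<x0+.03)&(P[...,1]>-.3)&(P[...,1]<0);print(round(x0,2),np.percentile(P[q][:,2],[50,99]).round(3))
cam=w(157+69,49,17+160);print("cam",cam,"knob",w(157,49,71))
```

```text
top9 58 [[151.0, 42.0, 40.0], [160.0, 50.0, 67.0], [165.0, 57.0, 75.0]]
 arm a -0.24940538641983628  q 1.769594613580164 91
wrist9 33 [[149.0, 47.0, 40.0], [150.0, 50.0, 43.0], [151.0, 54.0, 46.0]]
 arm a -0.2740198428298409  q 1.7449801571701593 2419
scene8 58 [[151.0, 44.0, 41.0], [160.0, 54.0, 63.0], [167.0, 61.0, 72.0]]
 arm a -0.19372190774066084  q 1.8252780922593392 93
0.55 [0.002 0.199]
0.58 [-0.003  0.168]
0.61 [-0.004  0.166]
0.64 [0.178 0.308]
0.67 [0.304 0.309]
0.7 [0.293 0.298]
0.73 [0.29  0.295]
0.76 [0.571 0.725]
0.79 [0.135 0.634]
0.82 [0.135 0.141]
cam [ 0.56713955 -0.13146943  0.32370576] knob [ 0.55861192 -0.13563109  0.19758297]
```

The knob is at q ≈ 1.76, nest (157, 50), from three agreeing estimates. I'll move over it at height with the jaws partly open.

>>> jog_arm:
  motion:
    - [0.6, [-0.02, -0.01, -0.008], [0, 0, 0]]
    - [0.6, [-0.025, 0, -0.01], [0, 0, 0]]
    - [0.6, [-0.025, 0, -0.01], [0, 0, 0]]
    - [0.6, [-0.025, 0, -0.01], [0, 0, 0]]
    - [0.6, [-0.025, 0, -0.01], [0, 0, 0]]
    - [0.6, [-0.006, 0, -0.001], [0, 0, 0]]
    - [0.6, [0, 0, 0], [0, 0, 0]]
    - [0.6, [0, 0, 0], [0, 0, 0]]

```text
clock: 18.4
tcp_pos: [0.5402, -0.1449, 0.2376]
orientation: [0.054, 1.854, -1.649]
contact_force: [-0.8, -0.1, 0.5]
grip_width: 0.051
```

```bash
cat > st2.py <<'E'
from h import *
from bench import r
import sys
o=r.get_obs();n=(N.T@(o["tcp_pos"]-O)*1000)
print(o["clock"],o["joints"].round(2),round(o["grip_width"],4),"TCP nest",n.round(1),"a",np.arctan2(n[1]-72,n[0]-75).round(3),"r",np.hypot(n[1]-72,n[0]-75).round(1),"F nest",(N.T@o["contact_force"]).round(1))
plan(o,o["tcp_pos"],RT)
if len(sys.argv)>1:
    f=r.grab_frame("wrist");pickle.dump(f,open(sys.argv[1]+".pkl","wb"));cv2.imwrite(f"pics/{sys.argv[1]}.png",f["image"][:,:,::-1])
E
python3 st2.py k1
```

```text
18.4 [-0.01  0.11  0.41  2.12 -0.69  0.68 -0.24] 0.051 TCP nest [158.2  48.8 116. ] a -0.272 r 86.4 F nest [-0.4  0.2  0.8]
shift tool mm [0. 0. 0.] turn deg [-0.2 -0.4 -0.2]
```

View pics/k1.png

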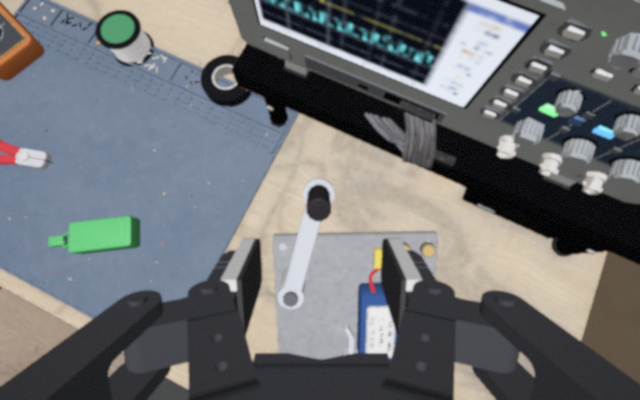

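Run:
```python
from h import *
f=pickle.load(open("k1.pkl","rb"));Lf=((pts(f)-O)@N)*1000
print(proj(f,O+N@(np.array([157,50,71])/1000)))
q=(Lf[...,2]>66)&(Lf[...,2]<78)&(Lf[...,0]>135)&(Lf[...,0]<185)&(Lf[...,1]>20)&(Lf[...,1]<80)
print(q.sum(),np.percentile(Lf[q],[1,50,99],axis=0).round(1),cv2.minEnclosingCircle(Lf[q][:,:2].astype(np.float32)))
```

```text
[[317.86355536 210.95302918]]
514 [[150.4  42.6  66.2]
 [158.2  49.9  70.4]
 [165.1  57.2  71.9]] ((157.49456787109375, 50.07919692993164), 8.026311874389648)
```

The knob top is measured at (157.5, 50.1) with radius 8.0. Descending 94 mm and gripping gently.

>>> jog_arm:
  motion:
    - [0.6, [0.001, 0.03, -0.001], [0, 0, 0]]
    - [0.6, [0, 0.03, 0], [0, 0, 0]]
    - [0.6, [0, 0.024, 0], [0, 0, 0]]
    - [0.6, [0, 0.01, 0], [0, 0, 0]]
    - [0.6, [0, 0, 0], [0, 0, 0]]
    - [0.4, [0, 0, 0], [0, 0, 0]]
    - [0.25, [0, 0, 0], [0, 0, 0]]
    - [0.1, [0, 0, 0], [0, 0, 0]]
    - [0.1, [0, 0, 0], [0, 0, 0]]
    - [0.1, [0, 0, 0], [0, 0, 0]]
  force: 20

```text
clock: 19.28
tcp_pos: [0.5808, -0.1254, 0.1569]
orientation: [0.057, 1.852, -1.649]
contact_force: [-4.0, -2.4, 3.4]
grip_width: 0.0152
```

```bash
python3 st2.py k2
python3 - <<'E'
import numpy as np
for a in np.arange(-.27,-2.06,-.15): print(round(a,2),np.round([75+85*np.cos(a),72+85*np.sin(a)],1))
E
```

```text
19.2833 [ 0.03  0.29  0.32  2.14 -0.94  0.54 -0.03] 0.0152 TCP nest [158.8  48.5  23.6] a -0.273 r 87.0 F nest [-2.4 -0.4  5.2]
shift tool mm [0. 0. 0.] turn deg [-0.3 -0.4 -0.3]
-0.27 [156.9  49.3]
-0.42 [152.6  37.3]
-0.57 [146.6  26.1]
-0.72 [138.9  16. ]
-0.87 [129.8   7. ]
-1.02 [119.5  -0.4]
-1.17 [108.2  -6.3]
-1.32 [ 96.1 -10.3]
-1.47 [ 83.6 -12.6]
-1.62 [ 70.8 -12.9]
-1.77 [ 58.2 -11.3]
-1.92 [45.9 -7.9]
```

View pics/k2.png

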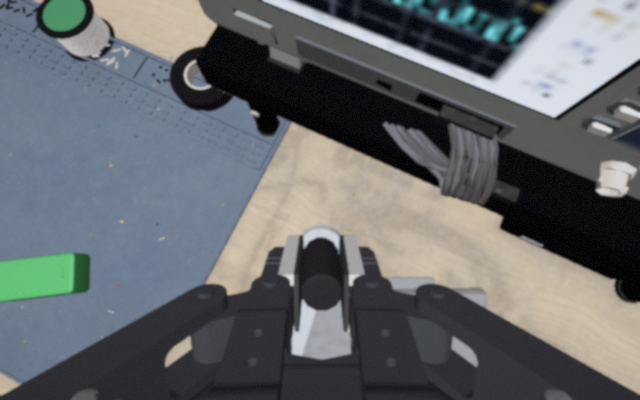

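The knob is held between the pads at (321,270), gripped to 15.2 mm. Swinging it along its arc.

>>> jog_arm:
  motion:
    - [0.1, [0.002, -0.001, 0.006], [0, 0, 0]]
    - [0.1, [0.002, 0, 0.006], [0, 0, 0]]
    - [0.1, [0.003, 0, 0.0056], [0, 0, 0]]
    - [0.1, [0.003, 0, 0.0056], [0, 0, 0]]
    - [0.1, [0.0038, 0, 0.005], [0, 0, 0]]
    - [0.1, [0.0038, 0, 0.005], [0, 0, 0]]
    - [0.1, [0.0045, 0, 0.0045], [0, 0, 0]]
    - [0.1, [0.0045, 0, 0.0045], [0, 0, 0]]

```text
clock: 20.0
tcp_pos: [0.5771, -0.1733, 0.1435]
orientation: [0.054, 1.854, -1.648]
contact_force: [-3.4, 2.8, 2.8]
grip_width: 0.0152
```

```bash
python3 st2.py
```

```text
20.0 [ 0.13  0.34  0.32  2.11 -0.98  0.59  0.1 ] 0.0152 TCP nest [131.    7.   23.5] a -0.859 r 85.8 F nest [-0.2  4.1  3.4]
shift tool mm [0. 0. 0.] turn deg [-0.2 -0.4 -0.2]
```

>>> jog_arm:
  motion:
    - [0.1, [0.0055, 0, 0.0036], [0, 0, 0]]
    - [0.1, [0.0055, 0, 0.0036], [0, 0, 0]]
    - [0.1, [0.0057, 0, 0.003], [0, 0, 0]]
    - [0.1, [0.0057, 0, 0.003], [0, 0, 0]]
    - [0.1, [0.006, 0, 0.002], [0, 0, 0]]
    - [0.1, [0.006, 0, 0.002], [0, 0, 0]]
    - [0.1, [0.0062, 0, 0.0012], [0, 0, 0]]
    - [0.1, [0.0062, 0, 0.0011], [0, 0, 0]]

```text
clock: 20.67
tcp_pos: [0.549, -0.2084, 0.1212]
orientation: [0.055, 1.853, -1.648]
contact_force: [-0.1, 1.0, 3.1]
grip_width: 0.0156
```

```bash
python3 st2.py
```

```text
20.6667 [ 0.23  0.37  0.31  2.13 -1.05  0.6   0.25] 0.0156 TCP nest [ 84.7 -12.2  23.5] a -1.456 r 84.7 F nest [1.8 1.  2.5]
shift tool mm [0. 0. 0.] turn deg [-0.2 -0.3 -0.2]
```

>>> jog_arm:
  motion:
    - [0.1, [0.0064, 0, 0.0002], [0, 0, 0]]
    - [0.1, [0.0064, 0, 0.0002], [0, 0, 0]]
    - [0.1, [0.0063, 0, -0.0008], [0, 0, 0]]
    - [0.1, [0.0063, 0, -0.0008], [0, 0, 0]]
    - [0.1, [0.0062, 0, -0.0017], [0, 0, 0]]
    - [0.1, [0.0062, 0, -0.0017], [0, 0, 0]]
    - [0.1, [0.004, 0, -0.0015], [0, 0, 0]]
    - [0.1, [0, 0, 0], [0, 0, 0]]
    - [0.1, [0, 0, 0], [0, 0, 0]]

```text
clock: 21.42
tcp_pos: [0.5124, -0.221, 0.1004]
orientation: [0.056, 1.852, -1.654]
contact_force: [0.5, -5.9, -2.3]
grip_width: 0.015
```

```bash
python3 st2.py k3
```

```text
21.4167 [ 0.31  0.38  0.29  2.19 -1.11  0.59  0.39] 0.015 TCP nest [41.1 -7.5 23.8] a -1.974 r 86.4 F nest [-3.  -5.5 -0.9]
shift tool mm [0. 0. 0.] turn deg [-0.5 -0.5 -0.1]
```

View pics/k3.png

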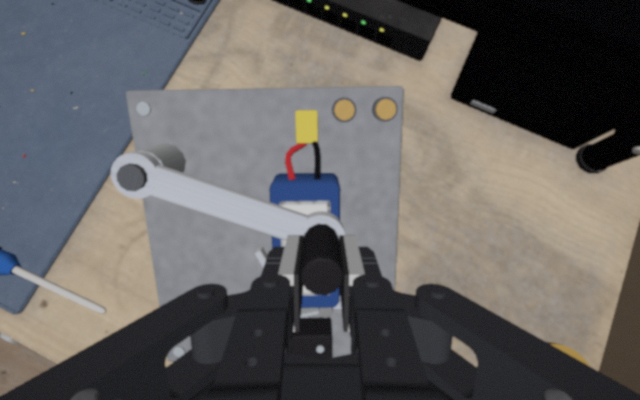

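a = -1.97, so q ≈ 0.05. The arm lies over the pack, so I'll nudge it to the stop.

>>> jog_arm:
  motion:
    - [0.1, [0.002, 0, -0.002], [0, 0, 0]]
    - [0.1, [0.002, 0, -0.001], [0, 0, 0]]
    - [0.1, [0, 0, 0], [0, 0, 0]]
    - [0.1, [0, 0, 0], [0, 0, 0]]

```text
clock: 21.8
tcp_pos: [0.5084, -0.2212, 0.0985]
orientation: [0.057, 1.85, -1.658]
contact_force: [3.7, -9.1, -5.0]
grip_width: 0.0152
```

```bash
python3 st2.py
```

```text
21.8 [ 0.31  0.38  0.28  2.2  -1.12  0.58  0.4 ] 0.0152 TCP nest [36.9 -5.9 23.9] a -2.026 r 86.7 F nest [-3.  -9.8 -4.1]
shift tool mm [0. 0. 0.] turn deg [-0.6 -0.5 -0.1]
```

That's a = -2.03, at the stop. I'll relieve the side load, open and back away.

>>> jog_arm:
  motion:
    - [0.1, [0, 0, 0.0015], [0, 0, 0]]
    - [0.1, [0, 0, 0], [0, 0, 0]]
    - [0.25, [0, 0, 0], [0, 0, 0]]
    - [0.4, [0, 0, 0], [0, 0, 0]]
    - [0.5, [0, 0, 0], [0, 0, 0]]
    - [0.5, [0, -0.01, 0], [0, 0, 0]]
    - [0.5, [0, -0.03, 0], [0, 0, 0]]
    - [0.5, [0, -0.04, 0], [0, 0, 0]]
    - [0.5, [0, -0.035, 0], [0, 0, 0]]
    - [0.5, [0, 0, 0], [0, 0, 0]]

```text
clock: 22.63
tcp_pos: [0.459, -0.2461, 0.205]
orientation: [0.063, 1.846, -1.653]
contact_force: [-0.1, -0.6, -0.6]
grip_width: 0.0425
```

```bash
python3 st2.py k4
python3 - <<'E'
from h import *
f=pickle.load(open("k4.pkl","rb"));Lf=((pts(f)-O)@N)*1000
q=(Lf[...,2]>66)&(Lf[...,2]<78)&(Lf[...,0]>10)&(Lf[...,0]<80)&(Lf[...,1]>-40)&(Lf[...,1]<40)
if q.sum()>20:
  c,rr=cv2.minEnclosingCircle(Lf[q][:,:2].astype(np.float32));print(q.sum(),c,rr,"q",np.arctan2(c[1]-72,c[0]-75)+2.019)
q=(Lf[...,2]>29)&(Lf[...,2]<39)&(Lf[...,1]>8)&(Lf[...,1]<55)&(Lf[...,0]>20)&(Lf[...,0]<90)
A=Lf[q];print("arm q",np.median(np.arctan2(A[:,1]-72,A[:,0]-75))+2.019,q.sum())
q=(Lf[...,2]>20)&(Lf[...,2]<27)&(abs(Lf[...,1])<22)&(Lf[...,0]>-15)&(Lf[...,0]<90)
q=cv2.morphologyEx(q.astype(np.uint8),cv2.MORPH_OPEN,np.ones((5,5)))>0
print(cv2.minAreaRect(Lf[q][:,:2].astype(np.float32)),np.median(Lf[q][:,2]))
from bench import r
t=r.grab_frame("top");cv2.imwrite("pics/top10.png",t["image"][:,:,::-1])
E
```

```text
22.6333 [ 0.27  0.16  0.43  2.17 -0.8   0.76  0.14] 0.0425 TCP nest [ 39.7  -6.7 143.9] a -1.993 r 86.2 F nest [-0.6 -0.5 -0.4]
shift tool mm [0. 0. 0.] turn deg [-0.7 -0.4 -0.5]
407 (42.49515151977539, -6.263277530670166) 7.863994121551514 q 0.05455462857545679
arm q 0.06399756177759719 1235
((35.3068733215332, 0.06457901000976562), (66.83193969726562, 33.922218322753906), 0.05830727145075798) 23.68130645848744
```

View pics/k4.png

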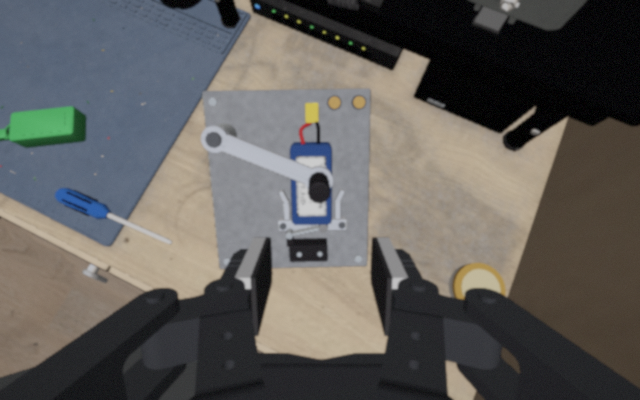

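View pics/top10.png

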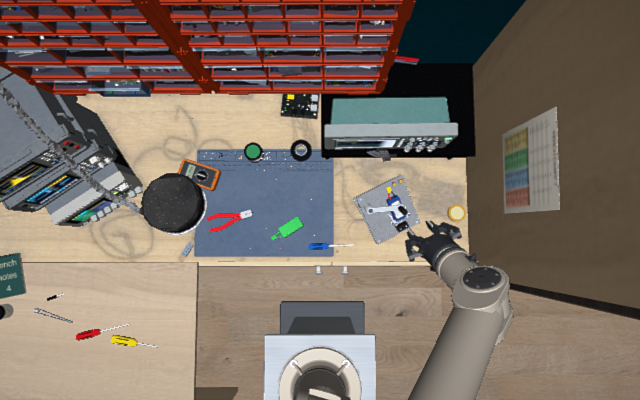

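The pack is unchanged (centre 35.3, 0.1, yaw 0°, top 23.7), the lever is still pressed, and the bystanders haven't moved. The keeper reads q ≈ 0.06. That's within tolerance but about 4 mm short of its stop, as it slipped in the pads. I'll nudge the knob home from its up-slope side with closed fingers.

>>> jog_arm:
  motion:
    - [0.3, [-0.014, 0, 0], [0, 0, 0]]
    - [0.0, [-0.014, 0, 0], [0, 0, 0]]
    - [0.0, [0, 0, 0], [0, 0, 0]]
    - [0.0, [0, 0, 0], [0, 0, 0]]
    - [0.0, [0, 0.03, 0], [0, 0, 0]]
    - [0.0, [0, 0.035, 0], [0, 0, 0]]
    - [0.0, [0, 0.035, 0], [0, 0, 0]]
    - [0.0, [0, 0.018, 0], [0, 0, 0]]
    - [0.0, [0, 0, 0], [0, 0, 0]]
    - [0.0, [0, 0, 0], [0, 0, 0]]

```text
clock: 23.57
tcp_pos: [0.5317, -0.207, 0.1084]
orientation: [0.052, 1.857, -1.648]
contact_force: [0.2, 0.2, 0.4]
grip_width: 0.0005
```

```bash
python3 st2.py k5
```

```text
23.5667 [ 0.26  0.37  0.29  2.17 -1.08  0.59  0.31] 0.0005 TCP nest [65.4 -3.3 19.5] a -1.697 r 75.9 F nest [0.4 0.1 0.2]
shift tool mm [0. 0. 0.] turn deg [-0.1 -0.4 -0.1]
```

View pics/k5.png

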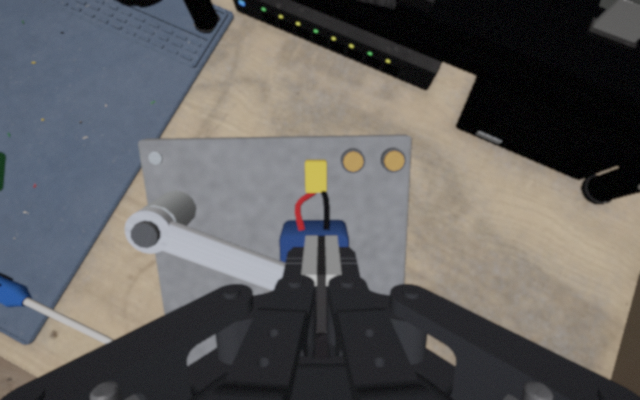

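>>> jog_arm:
  motion:
    - [0, [0.003, -0.001, 0.002], [0, 0, 0]]
    - [0, [0.002, 0, 0], [0, 0, 0]]
    - [0, [0.002, 0, 0], [0, 0, 0]]
    - [0, [0.001, 0, 0], [0, 0, 0]]
    - [0, [0, 0, 0], [0, 0, 0]]
    - [0, [0, 0, 0], [0, 0, 0]]

```text
clock: 24.12
tcp_pos: [0.5273, -0.2125, 0.1074]
orientation: [0.055, 1.853, -1.649]
contact_force: [0.3, -0.3, 0.9]
grip_width: -0.0
```

```bash
python3 st2.py
```

```text
24.1167 [ 0.28  0.37  0.29  2.17 -1.09  0.59  0.34] -0.0 TCP nest [59.4 -6.3 21.7] a -1.767 r 79.9 F nest [ 0.6 -0.4  0.7]
shift tool mm [0. 0. 0.] turn deg [-0.2 -0.4 -0.3]
```

>>> jog_arm:
  motion:
    - [0, [0.002, 0, 0], [0, 0, 0]]
    - [0, [0.001, 0, 0], [0, 0, 0]]
    - [0, [0, 0, 0], [0, 0, 0]]
    - [0, [0, 0, 0], [0, 0, 0]]

```text
clock: 24.45
tcp_pos: [0.5265, -0.2126, 0.1067]
orientation: [0.056, 1.852, -1.646]
contact_force: [4.9, 3.7, 5.2]
grip_width: -0.0001
```

```bash
python3 st2.py
```

```text
24.45 [ 0.28  0.37  0.28  2.17 -1.1   0.59  0.35] -0.0001 TCP nest [58.3 -6.1 21.4] a -1.781 r 79.9 F nest [7.8 1.1 1.7]
shift tool mm [0. 0. 0.] turn deg [-0.2 -0.3 -0.4]
```

The push rose to 7.8 N and the knob stopped moving, so the keeper is at its stop. Backing off now.

>>> jog_arm:
  motion:
    - [0, [-0.006, 0, 0], [0, 0, 0]]
    - [0, [-0.006, -0.005, 0], [0, 0, 0]]
    - [0, [0, -0.03, 0], [0, 0, 0]]
    - [0, [0.01, -0.035, 0], [0, 0, 0]]
    - [0, [0.01, -0.035, 0], [0, 0, 0]]
    - [0, [0.01, -0.02, 0], [0, 0, 0]]
    - [0, [0, 0, 0], [0, 0, 0]]
    - [0, [0, 0, 0], [0, 0, 0]]

```text
clock: 25.12
tcp_pos: [0.4554, -0.2474, 0.2067]
orientation: [0.058, 1.853, -1.651]
contact_force: [0.7, 0.7, -0.2]
grip_width: 0.0001
```

```bash
python3 st2.py k6
python3 - <<'E'
from h import *
f=pickle.load(open("k6.pkl","rb"));Lf=((pts(f)-O)@N)*1000
q=(Lf[...,2]>66)&(Lf[...,2]<78)&(Lf[...,0]>10)&(Lf[...,0]<80)&(Lf[...,1]>-40)&(Lf[...,1]<40)
c,rr=cv2.minEnclosingCircle(Lf[q][:,:2].astype(np.float32));print(q.sum(),c,rr,"q",np.arctan2(c[1]-72,c[0]-75)+2.019)
q=(Lf[...,2]>29)&(Lf[...,2]<39)&(Lf[...,1]>8)&(Lf[...,1]<55)&(Lf[...,0]>20)&(Lf[...,0]<90)
A=Lf[q];print("arm q",np.median(np.arctan2(A[:,1]-72,A[:,0]-75))+2.019,q.sum())
q=(Lf[...,2]>20)&(Lf[...,2]<27)&(abs(Lf[...,1])<22)&(Lf[...,0]>-15)&(Lf[...,0]<90)
q=cv2.morphologyEx(q.astype(np.uint8),cv2.MORPH_OPEN,np.ones((5,5)))>0
print(cv2.minAreaRect(Lf[q][:,:2].astype(np.float32)),np.median(Lf[q][:,2]))
v,u=proj(f,O+N@np.array([0.03,0,.02]))[0][::-1].astype(int)
cv2.imwrite("pics/k6c.png",cv2.resize(f["image"][max(0,v-65):v+65,u-65:u+65,::-1],None,fx=4.5,fy=4.5,interpolation=cv2.INTER_CUBIC))
E
```

```text
25.1167 [ 0.27  0.15  0.44  2.17 -0.79  0.78  0.14] 0.0001 TCP nest [ 37.1  -6.2 147.2] a -2.022 r 86.9 F nest [ 0.8  0.3 -0.6]
shift tool mm [0. 0. 0.] turn deg [-0.4 -0.4 -0.3]
398 (39.076297760009766, -4.6885881423950195) 7.988741397857666 q 0.010124506819030099
arm q 0.022285970618106443 1239
((34.94731521606445, 0.17185211181640625), (67.98423767089844, 33.763633728027344), 0.04384758695960045) 23.643201588163492
```

View pics/k6c.png

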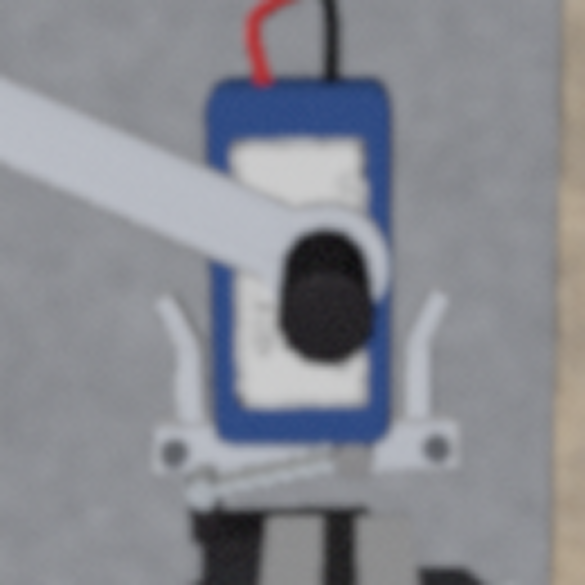

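The crop shows the keeper over the pack (q ≈ 0.01–0.02), the pack home against the stop, and the lever held in behind its plain end. The hand is clear, so I'm handing in.

```bash
python3 -c "
from bench import r
print(r.hand_in())"
```

```text
the job is handed in; nothing more can be done
None
```

The battery pack is home in the dock with its leads up the slope, the keeper arm is at its stop over it, and I handed the job in at about 25 s. The interface gave no verdict.

**Last checks:**
- **Pack:** its origin is at nest x ≈ 51 mm, or about 50.3 mm allowing for the frame bias I saw at the stop bar. It sits at y ≈ 0.2 mm, with no measurable yaw, flat on the bed (top at 23.6 mm).
- **Lever:** the roller is held back behind the plain end. I judged this from the picture, because the joint angle can't be read directly.
- **Keeper:** q ≈ 0.01–0.02 rad, after the nudge pushed up against the stop with about 8 N.
- **Robot:** the gripper had backed clear, and the force reading was about zero.
- **Bystanders:** none looked moved in the top view taken just before the last nudge; I didn't measure their positions.

**What went wrong on the way, all corrected:**
- **First grasp missed:** the reported TCP lies about 41 mm ahead of the real grasp point, unlike what the description says. I measured the fingertips by depth and corrected for it.
- **First set-down landed on a brass post:** this pitched the pack about 6° in the jaws. I lifted it, set it down lower, let it settle flat, then regripped it and pushed it home.
- **Keeper stopped short:** after the first release it read about 0.06 rad, inside tolerance but not at its stop, so I pushed the knob the rest of the way with closed fingers.

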